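Couple the filling nozzle onto the pastry filler

ROBOT

A 6-joint arm with a two-finger parallel gripper is mounted at the origin on the work surface. World frame = base frame: x ahead of the robot, y to its left, z up, the work surface at z = 0. Lengths are in m, angles in rad, forces in N, time in s.
With the tool pointing down it reaches from about 0.375 to 0.9 m from the base axis. Payload 3.1 kg.
Tool frame: the origin (TCP) lies midway between the tips of the shut fingers; the grasp point (between the pads) lies 19 mm behind it (manip.grasp_offset is the distance from the TCP to the grasp point, in m); z points along the fingers, y is the line along which they close (so a half turn about z gives the same grasp; the last joint's range is limited). The gripper opens to 85 mm and grips with 20 to 120 N. Pads are 22 mm wide; open, the fingers measure 114 mm over their backs; the gripper's body (76 mm by 85 mm) begins 54 mm behind the grasp point. The pads swing forward as they close: fully open they stand 13 mm farther back than shut.
Start: joints at [-1.391, 0.527, 1.433, -0, 1.181, -0.178], TCP at [0.219, -0.585, 0.199] pointing down, gripper open.
Joint ranges: [-3.08, 3.08], [-0.75, 2.2], [0.22, 2.44], [-1.43, 4.57], [0, 2.65], [-2.85, 2.85]. Speed limits (rad/s): [2.79, 2.79, 3.14, 3.14, 3.14, 3.14].

INTERFACE

Orientations are given as a unit quaternion [x, y, z, w].
In Python, from station import sensors, cams, order, manip gives the robot as it stands.
- The arm moves only by the tool move_arm, never from a script. Its argument "targets" is a list of rows, each an object of numbers: "dx", "dy", "dz": the shift along the world's x, y, z normalised to -1 to 1, where 1 is 25 mm; "rx", "ry", "rz": the turn, a rotation vector about the world's x, y, z normalised to -1 to 1, where 1 is 30 degrees. A call has exactly 10 rows; each row shifts and turns the commanded pose from where the row before left it; what a row does not reach is not made up. A row lasts 1/8 s, in which the tool goes at most 62.5 mm and 10.7 degrees, less where a joint would pass 70% of its speed; a pose out of reach is approached as far as the arm can. A call with a number of a shift or a turn outside -1 to 1 is refused whole. A call with a gripper value outside its range is refused whole. "claw" is the opening in per cent of the stroke, from 0 (shut) to 100 (fully open), set as the call begins (left out, the last holds). The fingers move at their own pace and stop on an object; "newtons" is the grip in N (left out, the last holds). Time passes only in rows, so rows that do not move let the fingers close, or fill a call up. It gives the time, the measured TCP pose, the force, the opening and the grip force at its end, in the units of the state.
- sensors.sense(): the state, without advancing time (a new reading comes with each control period).
- cams.snapshot(name): name is "scene" or "top" or "wrist"; returns the picture (384x512x3 uint8, red, green, blue); there is no depth.
- cams.camera_model(name): a dict with "fx", "fy", "cx", "cy" (pixels), "extrinsics" (4x4, takes a point from world to camera coordinates). Camera axes: x right, y down, z forward; pixel columns grow to the right and rows downward; lengths in m; the calibration is good to about 2 mm. A picture is of the moment at which its call begins: read the wrist's pose just before it. camera_model takes no time and is no camera call; for the wrist camera it gives the pose at the moment of the call.
- order.sign_off(): hands the job in; it is judged then, once.
The state is a dict: "t": time; "q": joint angles; "qd": joint speeds; "tau": joint torques, N m; "tcp_pos": TCP position; "tool_rot": TCP orientation; "force": force on the tool from outside, world axes, zero at the start; "ft_torque": the same for the moment, N m; "finger_gap": opening from 0.0 (shut) to 1.0 (fully open); "gripper_force": force on a finger pad.
Only numpy, scipy, OpenCV 4.12 (cv2) and the standard library are available. Lean on these libraries where they do the work, as an engineer would, in place of code of your own. Each camera call takes 0.05 s, during which the arm holds its last target. There are 200 camera calls.

TASK

Fit the slender filling nozzle from the wooden rack to the upright quick coupling of the pastry filler: first push the coupling's sleeve back (down) until it stays back by itself and let go of it, then push the nozzle straight down, fully home, so that the sleeve springs forward (up) and locks it, and let go. Work by feel and press gently, with no more than about 35 N on the coupling; leave the blanking cap in the rack and the other things on the counter where they are.

Things in the scene. Friction and masses are not known exactly. Their poses are not given: they have to be found in the camera images.
- filler: Pastry filler, a fixed steel box, top 70 mm above the counter; origin on the counter below the upright coupling's axis, z up. A hopper 140 mm across, 270 mm high stands 195 mm away along -y. Coupling: steel tube, 34 mm outside, bore 22 mm, flat rim. With the sleeve forward, dogs block the bore 13 mm below the mouth: nothing goes in.
- coupling (a point): Point on the coupling's vertical axis, 150 mm above the counter, at the LOWEST height its mouth can have. The head is clamped 0 to 40 mm higher, different each time and not measured: feel or see it. Pushing a nozzle in takes 2 to 8 N; when its shoulder meets the rim, dogs drop into its groove and the sleeve springs forward.
- sleeve (a joint): Brass sleeve on the coupling (m): 0 forward (up), 0.0105 hard stop, back (down). Barrel 40 mm across, top 1 mm below the mouth; at its foot a flange 56 mm across, upper face 26 mm below the mouth when forward: fingers 46 to 50 mm apart astride the barrel can press it. Spring 3 to 6 N. Past 0.009 it catches; let go, it rests at about 0.007.
- mount (a joint): Rubber mount under the coupling (m): 0 unloaded, grows as the coupling is pressed down, 25 N per mm (0.0016 = 40 N, too much). Only downward force counts: the sleeve may be pinched.
- valve (a joint): Valve disc inside the coupling (m): 0 as found, below the dogs; +0.011 once the sleeve is caught back (the disc, now 10 mm below the mouth, holds it there); about -0.014 to -0.0155 when a nozzle is fully home.
- nozzle_grip (a point): Middle of the grip barrel (28 mm across, 50 mm tall) of the filling nozzle: steel, 104 mm tall, 0.18 kg, upright in a rack hole, this point 67 mm above the counter; z up its axis. A slender tube rises to 43 mm above the point. The plug below: 20 mm across, grooved, end 61 mm below the point. The barrel's lower step, 25 mm below, lands on the rim; locked, it may ride up 1.8 mm.
- cap_mid (a point): The blanking cap, plain steel, in the rack's other hole: a squat disc 44 mm across and 26 mm tall with no tube on top; this point is the middle of the disc, 49 mm above the counter. To be left where it is.
- rack: The wooden rack, a fixed block 70 x 150 x 24 mm; origin at the centre of its underside, z up; its two holes, 18 mm deep with about 1.5 mm play, are 38 mm either way from the middle along its y.
- tub: A clear round pastry tub, 110 mm across, 46 mm tall; origin at the centre of its underside. To be left alone.
- scraper_mid (a point): A dough scraper lying flat on the counter, 85 x 110 x 18 mm; its middle. To be left alone.
Not all that is in view belongs to the job. What is shaped like the part that bears nozzle_grip but red is not meant.

How it is judged:
By the outcome, as a careful person would: the job done as asked, in the order asked, and still so for the second after the job is handed in, with the robot touching nothing.
It also fails if it takes over 61 s, if anything falls off the work surface, if the arm or the gripper's body presses on something with over 40 N, if the wrist force passes 120 N, or if a joint passes its speed limit or range.

## Working session

There is one attempt and no reset: what is moved stays moved. The work goes in short steps, Python scripts to look and compute and a tool call to move; the robot and the scene stay as the last step left them, time stands still between calls to the robot, and variables do not carry over. Pictures are saved under pics/ and viewed, at most 10 in all, crops included, and the job is handed in when it is done.

Besides the shell and the picture viewer there is one more tool, called after ">>>" by a JSON object that holds its "op" and its "data", one argument or row to a line. move_arm: Moves the arm, as the interface text tells. Scaled input: -1 to 1 covers 25 mm each way for a shift and 30 degrees each way for a turn. Its arguments: {"type":"object","properties":{"targets":{"type":"array"},"claw":{"type":"number"},"newtons":{"type":"number"}},"required":["targets"]}

```bash
mkdir -p pics && ls
python3 - <<'E'
from station import sensors, cams, manip
import cv2, numpy as np, json
s=sensors.sense(); print({k:np.round(s[k],4).tolist() for k in ('t','tcp_pos','tool_rot','force','finger_gap')}, manip.grasp_offset)
a=cams.snapshot("scene"); b=cams.snapshot("top")
np.save('scene.npy',a); np.save('top.npy',b)
for n in("scene","top"):
    m=cams.camera_model(n); print(n,{k:np.round(m[k],4).tolist() for k in m})
    m={k:np.array(m[k]).tolist() for k in m}; json.dump(m,open(n+'.json','w'))
cv2.imwrite('pics/top1.png',cv2.resize(b,(800,600),interpolation=cv2.INTER_CUBIC)[:,:,::-1])
cv2.imwrite('pics/scene1.png',cv2.resize(a,(800,600),interpolation=cv2.INTER_CUBIC)[:,:,::-1])
E
```

```text
pics
{'t': 0.0, 'tcp_pos': [0.2188, -0.5846, 0.1977], 'tool_rot': [0.984, 0.1779, -0.0, -0.0011], 'force': [0.4229, 0.1019, -0.6419], 'finger_gap': 0.9975} 0.0187
scene {'fx': 440.704, 'fy': 440.704, 'cx': 259.1067, 'cy': 198.7018, 'extrinsics': [[0.6288, 0.7775, 0.0081, -0.4236], [0.6628, -0.5305, -0.5284, -0.2721], [-0.4065, 0.3377, -0.8489, 1.1778], [0.0, 0.0, 0.0, 1.0]]}
top {'fx': 441.3285, 'fy': 441.3285, 'cx': 253.634, 'cy': 187.9883, 'extrinsics': [[0.0252, -0.9992, -0.0318, 0.08], [-0.9915, -0.0209, -0.1282, 0.611], [0.1275, 0.0348, -0.9912, 1.0224], [0.0, 0.0, 0.0, 1.0]]}
```

View pics/top1.png

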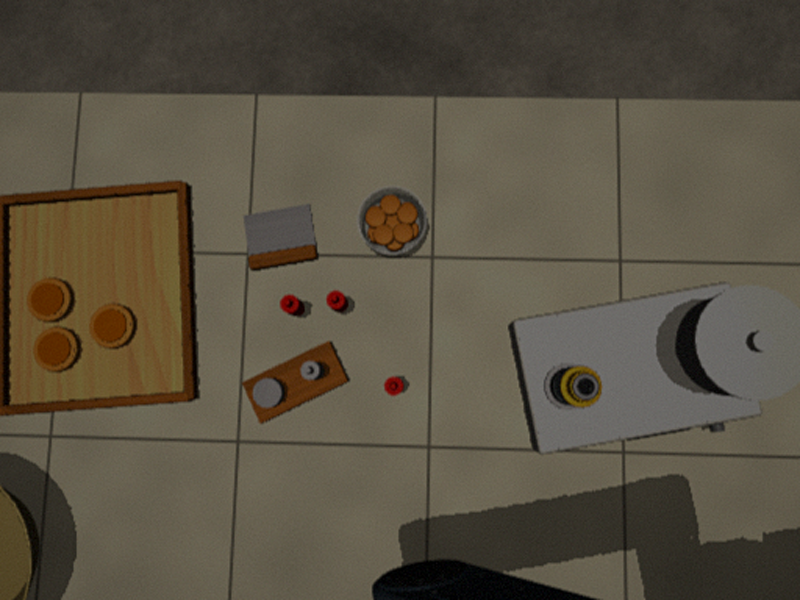

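View pics/scene1.png

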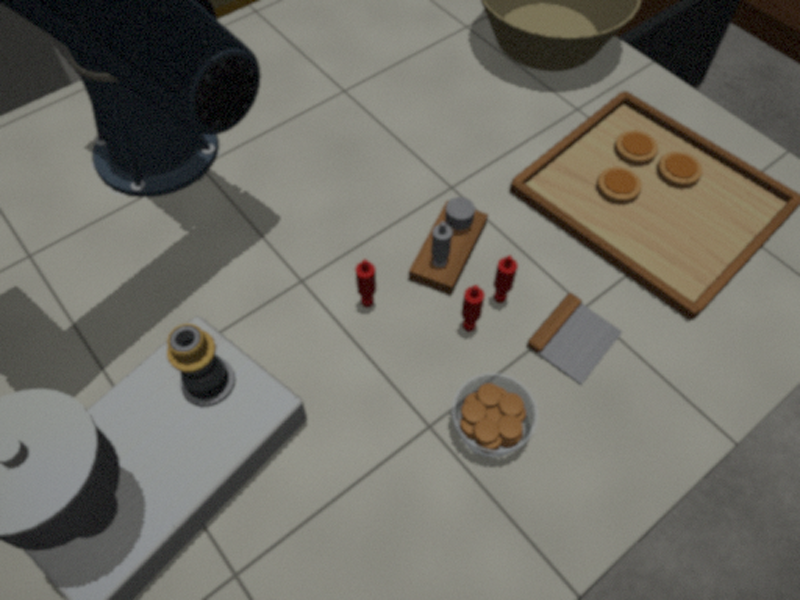

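Top picture: the grey nozzle stands at (312,370) in the rack and the cap at (268,392). Red look-alikes stand at (291,304), (337,300) and (394,385); the coupling mouth is at (585,387). The grey one with the slender tube in the rack is the one meant. I'll confirm this in an enlarged montage.

Run:
```python
import cv2, numpy as np
a=np.load('scene.npy');b=np.load('top.npy')
def c(im,x,y,w,h,f):
    o=cv2.resize(im[y:y+h,x:x+w],None,fx=f,fy=f,interpolation=cv2.INTER_CUBIC)
    return np.clip(o.astype(float)*1.5,0,255).astype(np.uint8)
# each 80x60 px at 5x -> 400x300
m=np.vstack([np.hstack([c(b,155,212,80,60,5),c(b,330,217,80,60,5)]),np.hstack([c(a,250,122,80,60,5),c(a,90,200,80,60,5)])])
cv2.imwrite('pics/mont.png',m[:,:,::-1])
```

```text
(no output)
```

View pics/mont.png

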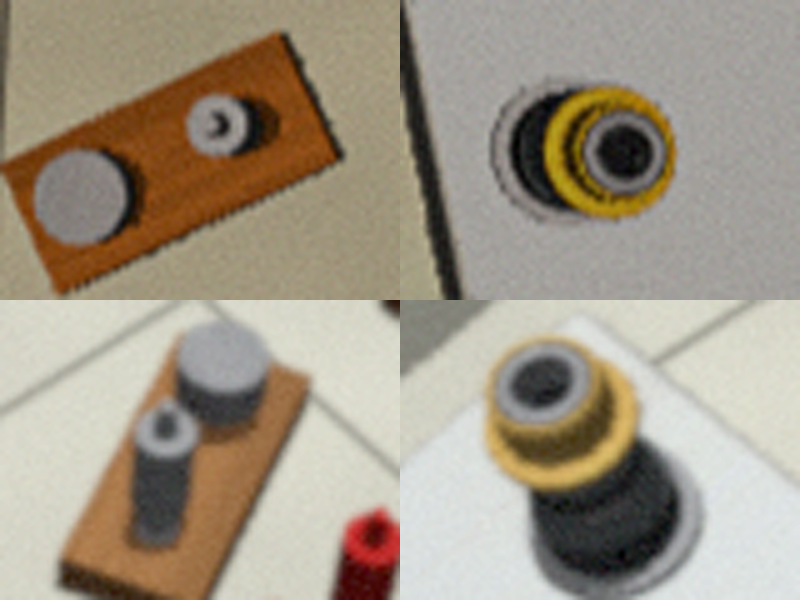

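```bash
cat > h.py <<'E'
import json, numpy as np
from scipy.optimize import least_squares
M={n:json.load(open(n+'.json')) for n in('scene','top')}
def proj(m,p):
    c=np.array(m['extrinsics'])@np.r_[p,1]; return np.array([m['fx']*c[0]/c[2]+m['cx'],m['fy']*c[1]/c[2]+m['cy']])
def tri(obs,z=None):
    f=lambda p:np.concatenate([proj(m,p)-u for m,u in obs]+([[(p[2]-z)*1e4]] if z is not None else []))
    r=least_squares(f,[.5,-.1,.1]); return r.x,r.fun
E
python3 - <<'E'
from h import *
c=lambda x,y,ox,oy:np.array([(x+.5)/5-.5+ox,(y+.5)/5-.5+oy])
T,S=M['top'],M['scene']
pts={'noz':(c(218,126,155,212),c(167,130,250,122),.092),'cap':(c(81,197,155,212),c(223,58,250,122),.062),'mouth':(c(224,152,330,217),c(143,82,90,200),None)}
for k,(t,s,z) in pts.items():
    for zz in {None,z}:
        p,r=tri([(T,t),(S,s)],zz); print(k,zz,p.round(4),r.round(2))
    if z: print('  top only',tri([(T,t)],z)[0].round(4))
# rack corners, top face z=.024 (montage px)
R=[tri([(T,c(x,y,155,212))],.024)[0] for x,y in[(283,35),(342,157),(62,293),(2,163)]]
for r in R: print(r.round(4))
print(np.mean(R,0), [np.linalg.norm(R[i]-R[i-1]) for i in range(4)])
# filler box front top edge z=.07 in top 800px
E2=[tri([(T,np.array([x,y])*.64)],.07)[0] for x,y in[(512,322),(540,452),(733,283),(762,415)]]
for r in E2: print('box',r.round(4))
E
```

```text
noz None [0.4885 0.2156 0.0944] [-0.28 -0.2  -0.33  0.05]
noz 0.092 [0.488  0.2163 0.092 ] [-0.44  0.05 -0.3   0.42  0.01]
  top only [0.4881 0.2153 0.092 ]
cap None [0.4542 0.2829 0.062 ] [-0.03 -0.02 -0.04  0.01]
cap 0.062 [0.4541 0.2829 0.062 ] [-0.03 -0.02 -0.04  0.01  0.  ]
  top only [0.4541 0.2828 0.062 ]
mouth None [ 0.4749 -0.1595  0.1833] [ 0.21  0.1   0.2  -0.02]
[0.5339 0.1961 0.024 ]
[0.4757 0.1653 0.024 ]
[0.4075 0.298  0.024 ]
[0.4687 0.3305 0.024 ]
[0.47145426 0.24747641 0.024     ] [np.float64(0.14933213387114755), np.float64(0.06578893453982287), np.float64(0.14924265284761004), np.float64(0.06925951107800432)]
box [ 0.5666 -0.0795  0.07  ]
box [ 0.3789 -0.1205  0.07  ]
box [ 0.6317 -0.4044  0.07  ]
box [ 0.4401 -0.4385  0.07  ]
```

The two-view points agree with the given heights and sizes:
- nozzle (0.488, 0.216)
- cap (0.454, 0.283), 75 mm from the nozzle as the rack requires
- coupling mouth (0.475, -0.160), z about 0.183, which is within 0.150–0.190

I'll move over the coupling, clear of the hopper, and turn the closing line across the rack's y.

>>> {"op": "move_arm", "data": {
  "targets": [
    {"dx": 0.3,"dy": 1,"dz": 1,"rz": 0.16},
    {"dx": 0.3,"dy": 1,"dz": 1,"rz": 0.16},
    {"dx": 0.3,"dy": 1,"dz": 1,"rz": 0.16},
    {"dx": 0.3,"dy": 1,"dz": 1,"rz": 0.16},
    {"dx": 0.3,"dy": 1,"rz": 0.16},
    {"dx": 0.3,"dy": 1,"rz": 0.16},
    {"dx": 0.3,"dy": 1,"rz": 0.16},
    {"dx": 0.3,"dy": 1,"rz": 0.16},
    {"dx": 0.3,"dy": 1,"rz": 0.16},
    {"dx": 0.3,"dy": 1,"rz": 0.16}
  ],
  "claw": 57,
  "newtons": 25
}}

```text
schema error: expected keys dx, dy, dz, rx, ry, rz
```

>>> {"op": "move_arm", "data": {
  "targets": [
    {"dx": 0.72,"dy": 0.7,"rz": 0.16},
    {"dx": 0.72,"dy": 0.7,"rz": 0.16},
    {"dx": 0.72,"dy": 0.7,"rz": 0.16},
    {"dx": 0.72,"dy": 0.7,"rz": 0.16},
    {"dx": 0.72,"dy": 0.7,"rz": 0.16},
    {"dx": 0.72,"dy": 0.7,"rz": 0.16},
    {"dx": 0.72,"dy": 0.7,"rz": 0.16},
    {"dx": 0.72,"dy": 0.7,"rz": 0.16},
    {"dx": 0.72,"dy": 0.7,"rz": 0.16},
    {"dx": 0.72,"dy": 0.7,"rz": 0.16}
  ]
}}

```text
schema error: expected keys dx, dy, dz, rx, ry, rz
```

Run:
```python
from station import sensors, cams
import cv2, numpy as np, json
from scipy.spatial.transform import Rotation as R
s=sensors.sense(); print({k:np.round(s[k],4).tolist() for k in ('t','q','tcp_pos','tool_rot','force','finger_gap')}); print(R.from_quat(s['tool_rot']).as_matrix().round(3))
m=cams.camera_model("wrist"); a=cams.snapshot("wrist"); np.save('w1.npy',a)
m={k:np.array(m[k]).tolist() for k in m}; json.dump(m,open('w1.json','w')); E=np.array(m['extrinsics']); print(m['fx'],m['cx'],m['cy'],'campos',-E[:3,:3].T@E[:3,3]);print(E.round(3))
from h import *
print(proj(m,[.475,-.1595,.183]))
cv2.imwrite('pics/w1.png',cv2.resize(a,(800,600),interpolation=cv2.INTER_CUBIC)[:,:,::-1])
```

```text
{'t': 0.1, 'q': [-1.3915, 0.5284, 1.4338, 0.0, 1.1814, -0.1785], 'tcp_pos': [0.2188, -0.5847, 0.1978], 'tool_rot': [0.984, 0.1779, 0.0, -0.001], 'force': [0.6, -0.2479, -0.3956], 'finger_gap': 1.0002}
[[ 0.937  0.35  -0.   ]
 [ 0.35  -0.937  0.002]
 [ 0.    -0.002 -1.   ]]
311.431192141562 253.8761254728303 185.95712827142788 campos [ 0.29827462 -0.55550253  0.37215577]
[[ 0.35  -0.937 -0.002 -0.624]
 [-0.885 -0.332  0.327 -0.042]
 [-0.307 -0.112 -0.945  0.381]
 [ 0.     0.     0.     1.   ]]
[ -946.65490924 -1174.38681894]
```

View pics/w1.png

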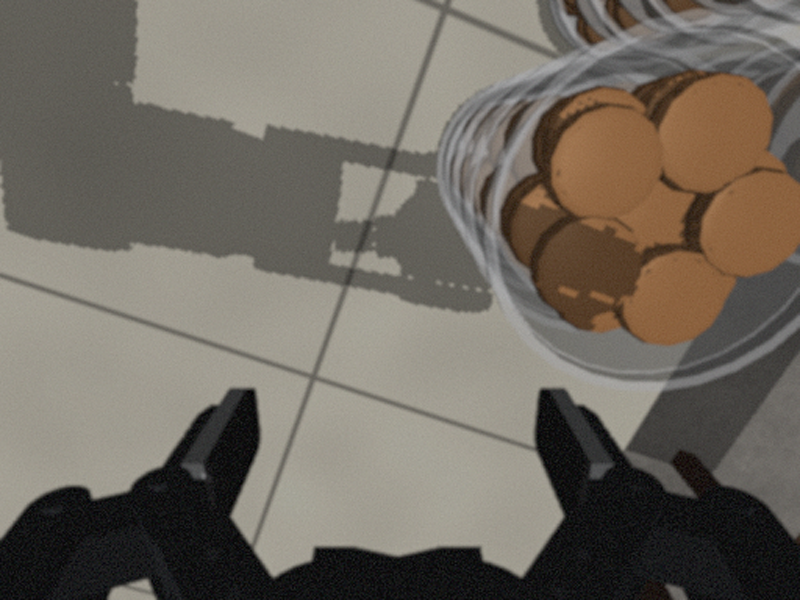

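The call was refused because every row needs all six keys, and nothing moved. The wrist picture shows the open fingers over the counter, with a jar ahead to the right (outward). I'll repeat the moves with full rows.

>>> {"op": "move_arm", "data": {
  "targets": [
    {"dx": 0,"dy": 1,"dz": 1,"rx": 0,"ry": 0,"rz": 0.16},
    {"dx": 0.2,"dy": 1,"dz": 1,"rx": 0,"ry": 0,"rz": 0.16},
    {"dx": 0.35,"dy": 1,"dz": 1,"rx": 0,"ry": 0,"rz": 0.16},
    {"dx": 0.35,"dy": 1,"dz": 1,"rx": 0,"ry": 0,"rz": 0.16},
    {"dx": 0.35,"dy": 1,"dz": 0,"rx": 0,"ry": 0,"rz": 0.16},
    {"dx": 0.35,"dy": 1,"dz": 0,"rx": 0,"ry": 0,"rz": 0.16},
    {"dx": 0.35,"dy": 1,"dz": 0,"rx": 0,"ry": 0,"rz": 0.16},
    {"dx": 0.35,"dy": 1,"dz": 0,"rx": 0,"ry": 0,"rz": 0.16},
    {"dx": 0.35,"dy": 1,"dz": 0,"rx": 0,"ry": 0,"rz": 0.16},
    {"dx": 0.35,"dy": 1,"dz": 0,"rx": 0,"ry": 0,"rz": 0.16}
  ],
  "claw": 57,
  "newtons": 25
}}

```text
t: 1.4
tcp_pos: [0.294, -0.3343, 0.2985]
tool_rot: [0.826, 0.564, 0.0, -0.0]
force: [0.9, 0.5, -0.4]
finger_gap: 0.569
gripper_force: 0.0
```

>>> {"op": "move_arm", "data": {
  "targets": [
    {"dx": 0.8,"dy": 0.8,"dz": 0,"rx": 0,"ry": 0,"rz": 0.18},
    {"dx": 0.8,"dy": 0.8,"dz": 0,"rx": 0,"ry": 0,"rz": 0.18},
    {"dx": 0.8,"dy": 0.8,"dz": 0,"rx": 0,"ry": 0,"rz": 0.18},
    {"dx": 0.8,"dy": 0.8,"dz": 0,"rx": 0,"ry": 0,"rz": 0.18},
    {"dx": 0.8,"dy": 0.8,"dz": 0,"rx": 0,"ry": 0,"rz": 0.18},
    {"dx": 0.8,"dy": 0.8,"dz": 0,"rx": 0,"ry": 0,"rz": 0.18},
    {"dx": 0.8,"dy": 0.8,"dz": 0,"rx": 0,"ry": 0,"rz": 0.18},
    {"dx": 0.8,"dy": 0.8,"dz": 0,"rx": 0,"ry": 0,"rz": 0.18},
    {"dx": 0.8,"dy": 0.6,"dz": 0,"rx": 0,"ry": 0,"rz": 0.18},
    {"dx": 0,"dy": 0,"dz": 0,"rx": 0,"ry": 0,"rz": 0}
  ]
}}

```text
t: 2.65
tcp_pos: [0.4745, -0.1594, 0.2984]
tool_rot: [0.521, 0.854, 0.0, -0.0]
force: [-1.3, 0.5, -0.9]
finger_gap: 0.571
gripper_force: 0.0
```

```bash
cat > look.py <<'E'
from station import sensors, cams
import cv2, numpy as np, json, sys
from h import *
from scipy.spatial.transform import Rotation as R
def state():
    s=sensors.sense(); r=R.from_quat(s['tool_rot']).as_matrix()
    print('t',round(s['t'],2),'tcp',np.round(s['tcp_pos'],4),'yaw_y',round(np.degrees(np.arctan2(r[1,1],r[0,1])),2),'z',r[:,2].round(4),'F',np.round(s['force'],1),'gap',round(s['finger_gap'],3),'grip',s['gripper_force'])
    return s
def wrist(n):
    m=cams.camera_model("wrist"); a=cams.snapshot("wrist"); np.save(n+'.npy',a)
    m={k:np.array(m[k]).tolist() for k in m}; json.dump(m,open(n+'.json','w'))
    cv2.imwrite('pics/%s.png'%n,cv2.resize(a,(800,600),interpolation=cv2.INTER_CUBIC)[:,:,::-1]); return m,a
E
python3 - <<'E'
from look import *
state(); m,a=wrist('w2'); print(proj(m,[.475,-.1595,.183])/.64)
E
```

```text
t 2.65 tcp [ 0.4745 -0.1594  0.2984] yaw_y 27.21 z [-4.e-04  3.e-04 -1.e+00] F [-1.3  0.5 -0.9] gap 0.571 grip 0.0
[396.85249922 266.72647774]
```

View pics/w2.png

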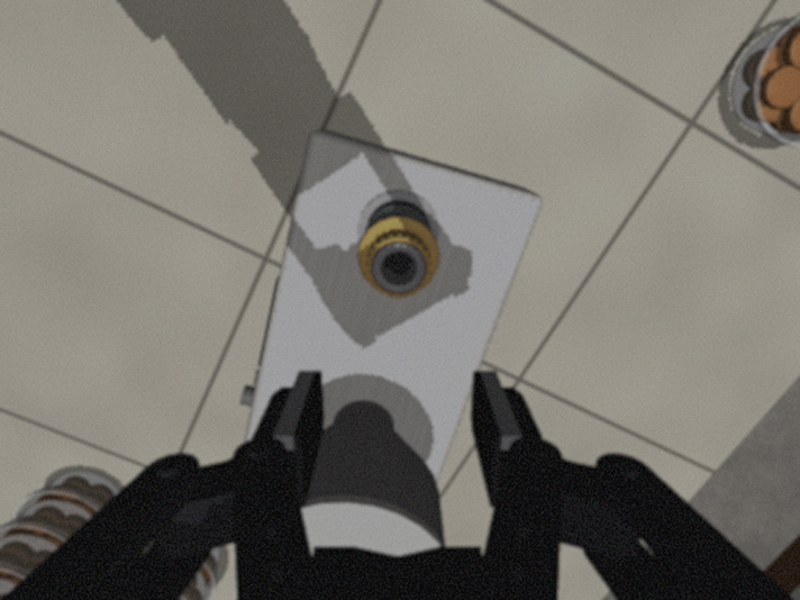

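The wrist picture shows the coupling mouth at (399,267), against (397,267) predicted. The fingers' inner tips at 322 and 474 have their midline at 398, so I'm centred to about 1 mm. Going down astride the barrel.

>>> {"op": "move_arm", "data": {
  "targets": [
    {"dx": 0.03,"dy": 0.015,"dz": -1,"rx": 0,"ry": 0,"rz": 0},
    {"dx": 0,"dy": 0,"dz": -1,"rx": 0,"ry": 0,"rz": 0},
    {"dx": 0,"dy": 0,"dz": -1,"rx": 0,"ry": 0,"rz": 0},
    {"dx": 0,"dy": 0,"dz": -1,"rx": 0,"ry": 0,"rz": 0},
    {"dx": 0,"dy": 0,"dz": -0.2,"rx": 0,"ry": 0,"rz": 0},
    {"dx": 0,"dy": 0,"dz": -0.15,"rx": 0,"ry": 0,"rz": 0},
    {"dx": 0,"dy": 0,"dz": -0.15,"rx": 0,"ry": 0,"rz": 0},
    {"dx": 0,"dy": 0,"dz": -0.15,"rx": 0,"ry": 0,"rz": 0},
    {"dx": 0,"dy": 0,"dz": -0.15,"rx": 0,"ry": 0,"rz": 0},
    {"dx": 0,"dy": 0,"dz": 0,"rx": 0,"ry": 0,"rz": 0}
  ]
}}

```text
t: 3.95
tcp_pos: [0.4745, -0.1599, 0.1785]
tool_rot: [0.522, 0.853, -0.0, -0.0]
force: [0.2, -0.2, 0.6]
finger_gap: 0.57
gripper_force: 0.0
```

Run:
```python
from look import *
state(); m,a=wrist('w3')
```

```text
t 3.95 tcp [ 0.4745 -0.1599  0.1785] yaw_y 27.11 z [-4.e-04  2.e-04 -1.e+00] F [ 0.2 -0.2  0.6] gap 0.57 grip 0.0
```

View pics/w3.png

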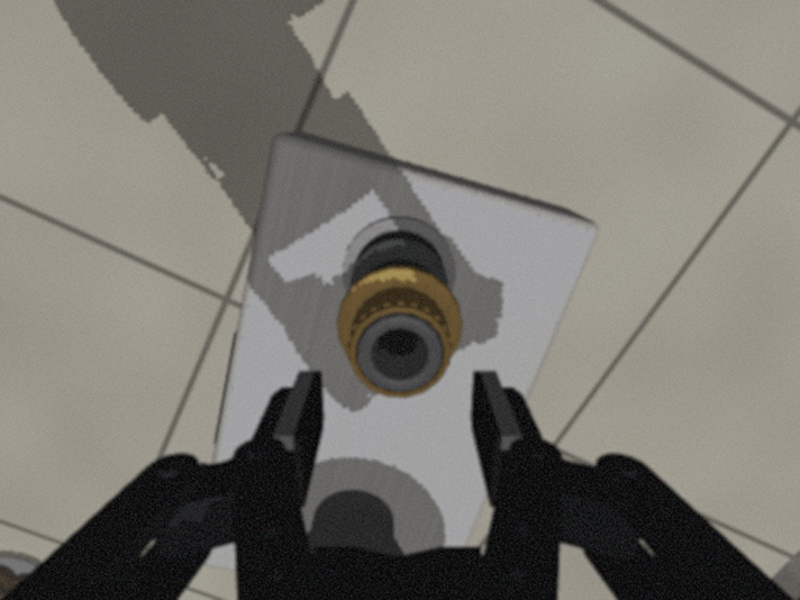

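Run:
```python
from look import *
m=json.load(open('w3.json')); p=np.array([.4745,-.1599,.1785]); a=np.radians(27.11)
y=np.array([np.cos(a),np.sin(a),0]); x=np.array([-y[1],y[0],0])
print('mouth',proj(m,[.475,-.1595,.183])/.64,'tcp',proj(m,p)/.64)
for up in(0,.005,.01,.015):
  print(up,[ (proj(m,p+s*.02425*y+q*x+[0,0,up])/.64).round(1).tolist() for s in(-1,1) for q in(.011,-.011)])
E3=np.array(m['extrinsics']); 
for n in('w2','w3'):
  mm=json.load(open(n+'.json')); pass
# joint triangulation of the mouth: top, scene, w2, w3
c=lambda x,y,ox,oy:np.array([(x+.5)/5-.5+ox,(y+.5)/5-.5+oy])
o=[(M['top'],c(224,152,330,217)),(M['scene'],c(143,82,90,200))]
w=[(json.load(open(n+'.json')),(np.array(u)+.5)*.64-.5) for n,u in(('w2',(399,267)),('w3',(400,354)))]
print(tri(o+w)); print(tri(w))
```

```text
mouth [397.45691489 352.78869126] tcp [395.85106684 347.98603372]
0 [[333.3, 322.3], [335.6, 372.8], [458.4, 322.3], [456.1, 372.8]]
0.005 [[331.7, 327.4], [334.1, 378.9], [459.9, 327.4], [457.6, 378.9]]
0.01 [[330.0, 332.8], [332.5, 385.4], [461.6, 332.8], [459.1, 385.4]]
0.015 [[328.2, 338.5], [330.9, 392.3], [463.4, 338.5], [460.7, 392.3]]
(array([ 0.47567604, -0.15895941,  0.18414374]), array([ 0.03436423, -0.29981522,  0.57447867, -0.13163339, -0.31393175,
        0.16656722, -0.03104319, -0.00281195]))
(array([ 0.47557679, -0.15856284,  0.18494493]), array([-0.21400435,  0.00276471,  0.13294083, -0.00194871]))
```

Mouth by all four views is about (0.4756, -0.159, 0.1842). I'll shift about 1 mm and go down by feel, 8 mm per call, which is less than the sleeve's soft travel.

>>> {"op": "move_arm", "data": {
  "targets": [
    {"dx": 0.05,"dy": 0.04,"dz": 0,"rx": 0,"ry": 0,"rz": 0},
    {"dx": 0,"dy": 0,"dz": -0.08,"rx": 0,"ry": 0,"rz": 0},
    {"dx": 0,"dy": 0,"dz": -0.08,"rx": 0,"ry": 0,"rz": 0},
    {"dx": 0,"dy": 0,"dz": -0.08,"rx": 0,"ry": 0,"rz": 0},
    {"dx": 0,"dy": 0,"dz": -0.08,"rx": 0,"ry": 0,"rz": 0},
    {"dx": 0,"dy": 0,"dz": -0.08,"rx": 0,"ry": 0,"rz": 0},
    {"dx": 0,"dy": 0,"dz": -0.08,"rx": 0,"ry": 0,"rz": 0},
    {"dx": 0,"dy": 0,"dz": -0.08,"rx": 0,"ry": 0,"rz": 0},
    {"dx": 0,"dy": 0,"dz": -0.08,"rx": 0,"ry": 0,"rz": 0},
    {"dx": 0,"dy": 0,"dz": 0,"rx": 0,"ry": 0,"rz": 0}
  ]
}}

```text
t: 5.25
tcp_pos: [0.4758, -0.1589, 0.1625]
tool_rot: [0.522, 0.853, 0.0, -0.0]
force: [-0.4, -0.5, -0.4]
finger_gap: 0.571
gripper_force: 0.0
```

>>> {"op": "move_arm", "data": {
  "targets": [
    {"dx": 0,"dy": 0,"dz": -0.04,"rx": 0,"ry": 0,"rz": 0},
    {"dx": 0,"dy": 0,"dz": -0.04,"rx": 0,"ry": 0,"rz": 0},
    {"dx": 0,"dy": 0,"dz": -0.04,"rx": 0,"ry": 0,"rz": 0},
    {"dx": 0,"dy": 0,"dz": -0.04,"rx": 0,"ry": 0,"rz": 0},
    {"dx": 0,"dy": 0,"dz": -0.04,"rx": 0,"ry": 0,"rz": 0},
    {"dx": 0,"dy": 0,"dz": -0.04,"rx": 0,"ry": 0,"rz": 0},
    {"dx": 0,"dy": 0,"dz": -0.04,"rx": 0,"ry": 0,"rz": 0},
    {"dx": 0,"dy": 0,"dz": -0.04,"rx": 0,"ry": 0,"rz": 0},
    {"dx": 0,"dy": 0,"dz": 0,"rx": 0,"ry": 0,"rz": 0},
    {"dx": 0,"dy": 0,"dz": 0,"rx": 0,"ry": 0,"rz": 0}
  ]
}}

```text
t: 6.5
tcp_pos: [0.4759, -0.159, 0.1547]
tool_rot: [0.522, 0.853, -0.0, 0.0]
force: [0.8, 0.6, -0.6]
finger_gap: 0.569
gripper_force: 0.0
```

>>> {"op": "move_arm", "data": {
  "targets": [
    {"dx": 0,"dy": 0,"dz": -0.04,"rx": 0,"ry": 0,"rz": 0},
    {"dx": 0,"dy": 0,"dz": -0.04,"rx": 0,"ry": 0,"rz": 0},
    {"dx": 0,"dy": 0,"dz": -0.04,"rx": 0,"ry": 0,"rz": 0},
    {"dx": 0,"dy": 0,"dz": -0.04,"rx": 0,"ry": 0,"rz": 0},
    {"dx": 0,"dy": 0,"dz": -0.04,"rx": 0,"ry": 0,"rz": 0},
    {"dx": 0,"dy": 0,"dz": -0.04,"rx": 0,"ry": 0,"rz": 0},
    {"dx": 0,"dy": 0,"dz": -0.04,"rx": 0,"ry": 0,"rz": 0},
    {"dx": 0,"dy": 0,"dz": 0,"rx": 0,"ry": 0,"rz": 0},
    {"dx": 0,"dy": 0,"dz": 0,"rx": 0,"ry": 0,"rz": 0},
    {"dx": 0,"dy": 0,"dz": 0,"rx": 0,"ry": 0,"rz": 0}
  ]
}}

```text
t: 7.75
tcp_pos: [0.4759, -0.159, 0.1477]
tool_rot: [0.522, 0.853, 0.0, 0.0]
force: [0.2, 0.4, -0.2]
finger_gap: 0.571
gripper_force: 0.0
```

Run:
```python
from look import *
state(); m,a=wrist('w4')
```

```text
t 7.75 tcp [ 0.4759 -0.159   0.1477] yaw_y 27.1 z [ 0. -0. -1.] F [ 0.2  0.4 -0.2] gap 0.571 grip 0.0
```

View pics/w4.png

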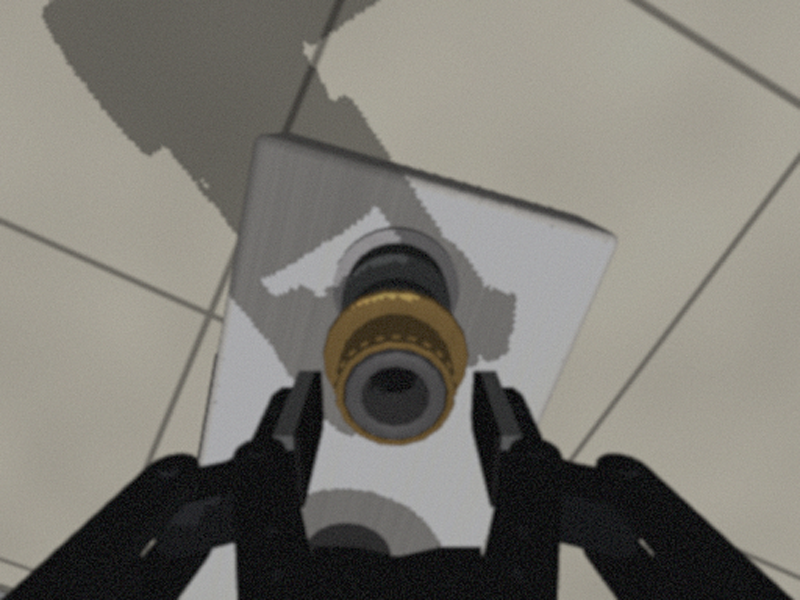

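The picture shows the mouth ring at (395,392), 106 px across. The fingertip corners at 322 and 474 have the same mm-per-pixel, so the tips are level with the mouth now, well above the reported TCP. This agrees with feeling no contact. I'll check the lateral position numerically before going on.

Run:
```python
from look import *
m=json.load(open('w4.json'))
c=lambda x,y,ox,oy:np.array([(x+.5)/5-.5+ox,(y+.5)/5-.5+oy])
o=[(M['top'],c(224,152,330,217)),(M['scene'],c(143,82,90,200))]
w=[(json.load(open(n+'.json')),(np.array(u)+.5)*.64-.5) for n,u in(('w2',(399,267)),('w3',(400,354)),('w4',(395,391)))]
print(tri(o+w)); print(tri(w))
p=np.array([.4759,-.159,.1477]); a=np.radians(27.1); y=np.array([np.cos(a),np.sin(a),0]); x=np.array([-y[1],y[0],0])
for up in(.028,.032,.036,.04): print(up,[(proj(m,p+s*.02425*y+q*x+[0,0,up])/.64).round(0).tolist() for s in(-1,1) for q in(.011,0,-.011)])
# finger pixel rows: dark extent at u=322ish
g=cv2.cvtColor(np.load('w4.npy'),cv2.COLOR_RGB2GRAY); print(g[225:250:2,185:215:2])
```

```text
(array([ 0.47567839, -0.15921827,  0.18157498]), array([-0.13974453, -0.30232779,  0.82733698,  0.67131645, -0.44211609,
       -0.34689983, -0.24735145, -1.55717873,  0.08313318,  1.53592036]))
(array([ 0.47691872, -0.16141892,  0.17664594]), array([-0.36084483,  0.71416839, -0.13456337, -1.41151849,  0.30813221,
        0.81665524]))
0.028 [[323.0, 355.0], [325.0, 384.0], [326.0, 412.0], [468.0, 355.0], [467.0, 384.0], [465.0, 412.0]]
0.032 [[321.0, 360.0], [323.0, 390.0], [325.0, 418.0], [470.0, 360.0], [469.0, 390.0], [467.0, 418.0]]
0.036 [[319.0, 366.0], [321.0, 396.0], [323.0, 425.0], [472.0, 366.0], [470.0, 396.0], [469.0, 425.0]]
0.04 [[318.0, 372.0], [319.0, 403.0], [321.0, 432.0], [474.0, 372.0], [472.0, 403.0], [470.0, 432.0]]
[[110 115 112 111 111 110 112 113 109 113 103  83  83  83  88]
 [109 113 112 111 106 112 107 108 107 114 109  87  83  83  89]
 [112 114 113 109 110 110 109 107 109 109 103  88  83  85  86]
 [112 115 113 110 106 111 112 114 112 112 108  96  84  81  86]
 [111 113 111 108 107 109 111 113 108 111 110  96  83  83  82]
 [115 114 109 107 109 109 108 113 109 107 108  96  79  81  87]
 [114 113 112  90  77  78  80  81  74  68  88  94  80  83  85]
 [120 113  99  58  48  50  56  49  19  16  62  98  86  83  86]
 [150 128  84  52  48  51  54  44  27  12  57 106  91  79  82]
 [173 151  82  49  45  51  46  35  15  18  53 107 105  86  81]
 [173 141  62  45  53  51  43  34  19  13  53 105 110  94  79]
 [127  99  47  51  49  47  37  23  27   5  45 100 109 105  78]
 [ 31  46  52  49  48  48  28  22  18  16  36  95 112 110 101]]
```

>>> {"op": "move_arm", "data": {
  "targets": [
    {"dx": -0.036,"dy": -0.018,"dz": 0,"rx": 0,"ry": 0,"rz": 0},
    {"dx": 0,"dy": 0,"dz": -0.08,"rx": 0,"ry": 0,"rz": 0},
    {"dx": 0,"dy": 0,"dz": -0.08,"rx": 0,"ry": 0,"rz": 0},
    {"dx": 0,"dy": 0,"dz": -0.08,"rx": 0,"ry": 0,"rz": 0},
    {"dx": 0,"dy": 0,"dz": -0.08,"rx": 0,"ry": 0,"rz": 0},
    {"dx": 0,"dy": 0,"dz": -0.08,"rx": 0,"ry": 0,"rz": 0},
    {"dx": 0,"dy": 0,"dz": -0.08,"rx": 0,"ry": 0,"rz": 0},
    {"dx": 0,"dy": 0,"dz": -0.08,"rx": 0,"ry": 0,"rz": 0},
    {"dx": 0,"dy": 0,"dz": -0.08,"rx": 0,"ry": 0,"rz": 0},
    {"dx": 0,"dy": 0,"dz": 0,"rx": 0,"ry": 0,"rz": 0}
  ]
}}

```text
t: 9.05
tcp_pos: [0.4749, -0.1594, 0.1315]
tool_rot: [0.522, 0.853, 0.0, -0.0]
force: [0.4, 1.1, -1.2]
finger_gap: 0.57
gripper_force: 0.0
```

>>> {"op": "move_arm", "data": {
  "targets": [
    {"dx": 0,"dy": 0,"dz": -0.04,"rx": 0,"ry": 0,"rz": 0},
    {"dx": 0,"dy": 0,"dz": -0.04,"rx": 0,"ry": 0,"rz": 0},
    {"dx": 0,"dy": 0,"dz": -0.04,"rx": 0,"ry": 0,"rz": 0},
    {"dx": 0,"dy": 0,"dz": -0.04,"rx": 0,"ry": 0,"rz": 0},
    {"dx": 0,"dy": 0,"dz": -0.04,"rx": 0,"ry": 0,"rz": 0},
    {"dx": 0,"dy": 0,"dz": -0.04,"rx": 0,"ry": 0,"rz": 0},
    {"dx": 0,"dy": 0,"dz": 0,"rx": 0,"ry": 0,"rz": 0},
    {"dx": 0,"dy": 0,"dz": 0,"rx": 0,"ry": 0,"rz": 0},
    {"dx": 0,"dy": 0,"dz": 0,"rx": 0,"ry": 0,"rz": 0},
    {"dx": 0,"dy": 0,"dz": 0,"rx": 0,"ry": 0,"rz": 0}
  ]
}}

```text
t: 10.3
tcp_pos: [0.475, -0.1595, 0.1257]
tool_rot: [0.522, 0.853, -0.0, 0.0]
force: [-0.4, -0.8, -0.3]
finger_gap: 0.571
gripper_force: 0.0
```

>>> {"op": "move_arm", "data": {
  "targets": [
    {"dx": 0,"dy": 0,"dz": -0.04,"rx": 0,"ry": 0,"rz": 0},
    {"dx": 0,"dy": 0,"dz": -0.04,"rx": 0,"ry": 0,"rz": 0},
    {"dx": 0,"dy": 0,"dz": -0.04,"rx": 0,"ry": 0,"rz": 0},
    {"dx": 0,"dy": 0,"dz": -0.04,"rx": 0,"ry": 0,"rz": 0},
    {"dx": 0,"dy": 0,"dz": -0.04,"rx": 0,"ry": 0,"rz": 0},
    {"dx": 0,"dy": 0,"dz": -0.04,"rx": 0,"ry": 0,"rz": 0},
    {"dx": 0,"dy": 0,"dz": 0,"rx": 0,"ry": 0,"rz": 0},
    {"dx": 0,"dy": 0,"dz": 0,"rx": 0,"ry": 0,"rz": 0},
    {"dx": 0,"dy": 0,"dz": 0,"rx": 0,"ry": 0,"rz": 0},
    {"dx": 0,"dy": 0,"dz": 0,"rx": 0,"ry": 0,"rz": 0}
  ]
}}

```text
t: 11.55
tcp_pos: [0.475, -0.1595, 0.1197]
tool_rot: [0.522, 0.853, -0.0, -0.0]
force: [-1.0, -0.2, 3.5]
finger_gap: 0.571
gripper_force: 1.8
```

Run:
```python
from look import *
import time
for i in range(3): state()
m,a=wrist('w5')
b=cams.snapshot('scene'); np.save('s5.npy',b)
o=cv2.resize(b[185:275,80:200],(800,600),interpolation=cv2.INTER_CUBIC)
o=np.clip(o*1.4,0,255).astype(np.uint8)
o=np.vstack([cv2.resize(o,(400,300)),cv2.resize(a,(400,300))])
cv2.imwrite('pics/m5.png',o[:,:,::-1])
```

```text
t 11.55 tcp [ 0.475  -0.1595  0.1197] yaw_y 27.1 z [-0.  0. -1.] F [-1.  -0.2  3.5] gap 0.571 grip 1.7612509598980353
t 11.55 tcp [ 0.475  -0.1595  0.1197] yaw_y 27.1 z [-0.  0. -1.] F [-1.  -0.2  3.5] gap 0.571 grip 1.7612509598980353
t 11.55 tcp [ 0.475  -0.1595  0.1197] yaw_y 27.1 z [-0.  0. -1.] F [-1.  -0.2  3.5] gap 0.571 grip 1.7612509598980353
```

View pics/m5.png

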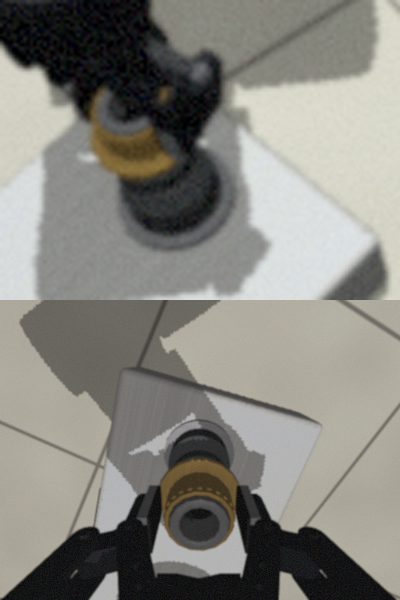

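Contact at last: 3.5 N upward, with the tips on the flange astride the barrel (lower view). Now pressing on gently.

>>> {"op": "move_arm", "data": {
  "targets": [
    {"dx": 0,"dy": 0,"dz": -0.03,"rx": 0,"ry": 0,"rz": 0},
    {"dx": 0,"dy": 0,"dz": -0.03,"rx": 0,"ry": 0,"rz": 0},
    {"dx": 0,"dy": 0,"dz": -0.03,"rx": 0,"ry": 0,"rz": 0},
    {"dx": 0,"dy": 0,"dz": -0.03,"rx": 0,"ry": 0,"rz": 0},
    {"dx": 0,"dy": 0,"dz": 0,"rx": 0,"ry": 0,"rz": 0},
    {"dx": 0,"dy": 0,"dz": 0,"rx": 0,"ry": 0,"rz": 0},
    {"dx": 0,"dy": 0,"dz": 0,"rx": 0,"ry": 0,"rz": 0},
    {"dx": 0,"dy": 0,"dz": 0,"rx": 0,"ry": 0,"rz": 0},
    {"dx": 0,"dy": 0,"dz": 0,"rx": 0,"ry": 0,"rz": 0},
    {"dx": 0,"dy": 0,"dz": 0,"rx": 0,"ry": 0,"rz": 0}
  ]
}}

```text
t: 12.9
tcp_pos: [0.475, -0.1595, 0.1167]
tool_rot: [0.522, 0.853, -0.0, 0.0]
force: [-1.0, 0.6, 3.2]
finger_gap: 0.569
gripper_force: 2.1
```

>>> {"op": "move_arm", "data": {
  "targets": [
    {"dx": 0,"dy": 0,"dz": -0.02,"rx": 0,"ry": 0,"rz": 0},
    {"dx": 0,"dy": 0,"dz": -0.02,"rx": 0,"ry": 0,"rz": 0},
    {"dx": 0,"dy": 0,"dz": -0.02,"rx": 0,"ry": 0,"rz": 0},
    {"dx": 0,"dy": 0,"dz": -0.02,"rx": 0,"ry": 0,"rz": 0},
    {"dx": 0,"dy": 0,"dz": 0,"rx": 0,"ry": 0,"rz": 0},
    {"dx": 0,"dy": 0,"dz": 0,"rx": 0,"ry": 0,"rz": 0},
    {"dx": 0,"dy": 0,"dz": 0,"rx": 0,"ry": 0,"rz": 0},
    {"dx": 0,"dy": 0,"dz": 0,"rx": 0,"ry": 0,"rz": 0},
    {"dx": 0,"dy": 0,"dz": 0,"rx": 0,"ry": 0,"rz": 0},
    {"dx": 0,"dy": 0,"dz": 0,"rx": 0,"ry": 0,"rz": 0}
  ]
}}

```text
t: 14.15
tcp_pos: [0.475, -0.1594, 0.1147]
tool_rot: [0.522, 0.853, 0.0, 0.0]
force: [-0.6, 0.1, 4.5]
finger_gap: 0.569
gripper_force: 2.3
```

>>> {"op": "move_arm", "data": {
  "targets": [
    {"dx": 0,"dy": 0,"dz": -0.02,"rx": 0,"ry": 0,"rz": 0},
    {"dx": 0,"dy": 0,"dz": -0.02,"rx": 0,"ry": 0,"rz": 0},
    {"dx": 0,"dy": 0,"dz": -0.02,"rx": 0,"ry": 0,"rz": 0},
    {"dx": 0,"dy": 0,"dz": 0,"rx": 0,"ry": 0,"rz": 0},
    {"dx": 0,"dy": 0,"dz": 0,"rx": 0,"ry": 0,"rz": 0},
    {"dx": 0,"dy": 0,"dz": 0,"rx": 0,"ry": 0,"rz": 0},
    {"dx": 0,"dy": 0,"dz": 0,"rx": 0,"ry": 0,"rz": 0},
    {"dx": 0,"dy": 0,"dz": 0,"rx": 0,"ry": 0,"rz": 0},
    {"dx": 0,"dy": 0,"dz": 0,"rx": 0,"ry": 0,"rz": 0},
    {"dx": 0,"dy": 0,"dz": 0,"rx": 0,"ry": 0,"rz": 0}
  ]
}}

```text
t: 15.4
tcp_pos: [0.475, -0.1595, 0.1132]
tool_rot: [0.522, 0.853, 0.0, -0.0]
force: [-1.1, 1.3, 4.4]
finger_gap: 0.574
gripper_force: 2.3
```

>>> {"op": "move_arm", "data": {
  "targets": [
    {"dx": 0,"dy": 0,"dz": -0.02,"rx": 0,"ry": 0,"rz": 0},
    {"dx": 0,"dy": 0,"dz": -0.02,"rx": 0,"ry": 0,"rz": 0},
    {"dx": 0,"dy": 0,"dz": -0.02,"rx": 0,"ry": 0,"rz": 0},
    {"dx": 0,"dy": 0,"dz": 0,"rx": 0,"ry": 0,"rz": 0},
    {"dx": 0,"dy": 0,"dz": 0,"rx": 0,"ry": 0,"rz": 0},
    {"dx": 0,"dy": 0,"dz": 0,"rx": 0,"ry": 0,"rz": 0},
    {"dx": 0,"dy": 0,"dz": 0,"rx": 0,"ry": 0,"rz": 0},
    {"dx": 0,"dy": 0,"dz": 0,"rx": 0,"ry": 0,"rz": 0},
    {"dx": 0,"dy": 0,"dz": 0,"rx": 0,"ry": 0,"rz": 0},
    {"dx": 0,"dy": 0,"dz": 0,"rx": 0,"ry": 0,"rz": 0}
  ]
}}

```text
t: 16.65
tcp_pos: [0.475, -0.1595, 0.1118]
tool_rot: [0.522, 0.853, -0.0, 0.0]
force: [-1.6, 1.0, 5.1]
finger_gap: 0.57
gripper_force: 2.7
```

>>> {"op": "move_arm", "data": {
  "targets": [
    {"dx": 0,"dy": 0,"dz": -0.02,"rx": 0,"ry": 0,"rz": 0},
    {"dx": 0,"dy": 0,"dz": -0.02,"rx": 0,"ry": 0,"rz": 0},
    {"dx": 0,"dy": 0,"dz": -0.01,"rx": 0,"ry": 0,"rz": 0},
    {"dx": 0,"dy": 0,"dz": 0,"rx": 0,"ry": 0,"rz": 0},
    {"dx": 0,"dy": 0,"dz": 0,"rx": 0,"ry": 0,"rz": 0},
    {"dx": 0,"dy": 0,"dz": 0,"rx": 0,"ry": 0,"rz": 0},
    {"dx": 0,"dy": 0,"dz": 0,"rx": 0,"ry": 0,"rz": 0},
    {"dx": 0,"dy": 0,"dz": 0,"rx": 0,"ry": 0,"rz": 0},
    {"dx": 0,"dy": 0,"dz": 0,"rx": 0,"ry": 0,"rz": 0},
    {"dx": 0,"dy": 0,"dz": 0,"rx": 0,"ry": 0,"rz": 0}
  ]
}}

```text
t: 17.9
tcp_pos: [0.475, -0.1595, 0.1108]
tool_rot: [0.522, 0.853, -0.0, 0.0]
force: [-2.0, 0.8, 7.8]
finger_gap: 0.572
gripper_force: 3.9
```

>>> {"op": "move_arm", "data": {
  "targets": [
    {"dx": 0,"dy": 0,"dz": -0.01,"rx": 0,"ry": 0,"rz": 0},
    {"dx": 0,"dy": 0,"dz": -0.01,"rx": 0,"ry": 0,"rz": 0},
    {"dx": 0,"dy": 0,"dz": 0,"rx": 0,"ry": 0,"rz": 0},
    {"dx": 0,"dy": 0,"dz": 0,"rx": 0,"ry": 0,"rz": 0},
    {"dx": 0,"dy": 0,"dz": 0,"rx": 0,"ry": 0,"rz": 0},
    {"dx": 0,"dy": 0,"dz": 0,"rx": 0,"ry": 0,"rz": 0},
    {"dx": 0,"dy": 0,"dz": 0,"rx": 0,"ry": 0,"rz": 0},
    {"dx": 0,"dy": 0,"dz": 0,"rx": 0,"ry": 0,"rz": 0},
    {"dx": 0,"dy": 0,"dz": 0,"rx": 0,"ry": 0,"rz": 0},
    {"dx": 0,"dy": 0,"dz": 0,"rx": 0,"ry": 0,"rz": 0}
  ]
}}

```text
t: 19.15
tcp_pos: [0.4751, -0.1595, 0.1107]
tool_rot: [0.522, 0.853, -0.0, 0.0]
force: [-2.1, 1.4, 11.4]
finger_gap: 0.567
gripper_force: 5.2
```

Hard stop felt: 11.4 N with almost no motion, after about 10.5 mm of soft travel. So contact was at TCP z 0.1217, which puts the mouth at about 0.184. Letting go straight up to check the sleeve.

>>> {"op": "move_arm", "data": {
  "targets": [
    {"dx": 0,"dy": 0,"dz": 0.2,"rx": 0,"ry": 0,"rz": 0},
    {"dx": 0,"dy": 0,"dz": 0.3,"rx": 0,"ry": 0,"rz": 0},
    {"dx": 0,"dy": 0,"dz": 1,"rx": 0,"ry": 0,"rz": 0},
    {"dx": 0,"dy": 0,"dz": 1,"rx": 0,"ry": 0,"rz": 0},
    {"dx": 0,"dy": 0,"dz": 1,"rx": 0,"ry": 0,"rz": 0},
    {"dx": 0,"dy": 0,"dz": 1,"rx": 0,"ry": 0,"rz": 0},
    {"dx": 0,"dy": 0,"dz": 1,"rx": 0,"ry": 0,"rz": 0},
    {"dx": 0,"dy": 0,"dz": 1,"rx": 0,"ry": 0,"rz": 0},
    {"dx": 0,"dy": 0,"dz": 1,"rx": 0,"ry": 0,"rz": 0},
    {"dx": 0,"dy": 0,"dz": 0,"rx": 0,"ry": 0,"rz": 0}
  ]
}}

```text
t: 20.4
tcp_pos: [0.4761, -0.1601, 0.2989]
tool_rot: [0.522, 0.853, -0.0, 0.002]
force: [1.2, 0.7, -0.7]
finger_gap: 0.571
gripper_force: 0.0
```

Run:
```python
from look import *
state(); m,a=wrist('w6'); b=np.load('w2.npy'); s=cams.snapshot('scene'); np.save('s6.npy',s); s0=np.load('scene.npy')
def c(im,x,y,w,h,f,g=1.6): return np.clip(cv2.resize(im[y:y+h,x:x+w],None,fx=f,fy=f,interpolation=cv2.INTER_CUBIC)*g,0,255).astype(np.uint8)
o=np.vstack([np.hstack([c(b,215,120,80,60,5),c(a,215,120,80,60,5)]),np.hstack([c(s0,90,200,80,60,5),c(s,90,200,80,60,5)])])
cv2.imwrite('pics/m6.png',o[:,:,::-1])
```

```text
t 20.4 tcp [ 0.4761 -0.1601  0.2989] yaw_y 27.1 z [ 0.0037 -0.0023 -1.    ] F [ 1.2  0.7 -0.7] gap 0.571 grip 0.0
```

View pics/m6.png

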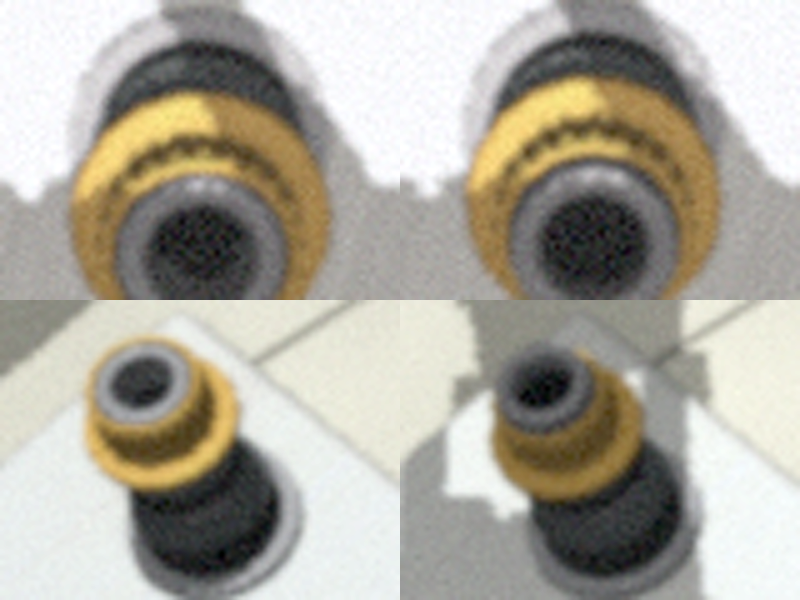

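The right-hand views show the sleeve stays back: the tube's side is now bare below the rim (570,400) and the brass sits lower. Now to the nozzle, viewed from the same height above it as the mouth was in w2.

>>> {"op": "move_arm", "data": {
  "targets": [
    {"dx": 0.05,"dy": 1,"dz": 0,"rx": 0,"ry": 0,"rz": 0},
    {"dx": 0.05,"dy": 1,"dz": 0,"rx": 0,"ry": 0,"rz": 0},
    {"dx": 0.05,"dy": 1,"dz": 0,"rx": 0,"ry": 0,"rz": 0},
    {"dx": 0.05,"dy": 1,"dz": 0,"rx": 0,"ry": 0,"rz": 0},
    {"dx": 0.05,"dy": 1,"dz": 0,"rx": 0,"ry": 0,"rz": 0},
    {"dx": 0.05,"dy": 1,"dz": 0,"rx": 0,"ry": 0,"rz": 0},
    {"dx": 0.05,"dy": 1,"dz": 0,"rx": 0,"ry": 0,"rz": 0},
    {"dx": 0.05,"dy": 1,"dz": 0,"rx": 0,"ry": 0,"rz": 0},
    {"dx": 0.05,"dy": 1,"dz": 0,"rx": 0,"ry": 0,"rz": 0},
    {"dx": 0.05,"dy": 1,"dz": 0,"rx": 0,"ry": 0,"rz": 0}
  ]
}}

```text
t: 21.75
tcp_pos: [0.4864, 0.0914, 0.2956]
tool_rot: [0.522, 0.853, -0.001, -0.002]
force: [0.4, 0.4, -0.3]
finger_gap: 0.571
gripper_force: 0.0
```

>>> {"op": "move_arm", "data": {
  "targets": [
    {"dx": 0,"dy": 1,"dz": -0.5,"rx": 0,"ry": 0,"rz": 0},
    {"dx": 0,"dy": 1,"dz": -0.6,"rx": 0,"ry": 0,"rz": 0},
    {"dx": 0,"dy": 1,"dz": -0.8,"rx": 0,"ry": 0,"rz": 0},
    {"dx": 0,"dy": 1,"dz": -0.8,"rx": 0,"ry": 0,"rz": 0},
    {"dx": 0,"dy": 0.7,"dz": -0.6,"rx": 0,"ry": 0,"rz": 0},
    {"dx": 0,"dy": 0.3,"dz": -0.4,"rx": 0,"ry": 0,"rz": 0},
    {"dx": 0,"dy": 0,"dz": 0,"rx": 0,"ry": 0,"rz": 0},
    {"dx": 0,"dy": 0,"dz": 0,"rx": 0,"ry": 0,"rz": 0},
    {"dx": 0,"dy": 0,"dz": 0,"rx": 0,"ry": 0,"rz": 0},
    {"dx": 0,"dy": 0,"dz": 0,"rx": 0,"ry": 0,"rz": 0}
  ]
}}

```text
t: 23.0
tcp_pos: [0.4879, 0.2152, 0.2055]
tool_rot: [0.522, 0.853, 0.0, 0.0]
force: [-0.4, 0.6, 0.0]
finger_gap: 0.571
gripper_force: 0.0
```

Run:
```python
from look import *
state(); m,a=wrist('w7')
print('pred barrel top',proj(m,[.488,.2157,.092]),'tube top',proj(m,[.488,.2157,.110]))
g=cv2.cvtColor(a,cv2.COLOR_RGB2GRAY); hsv=cv2.cvtColor(cv2.GaussianBlur(a,(3,3),0),cv2.COLOR_RGB2HSV)
np.set_printoptions(linewidth=250)
print('nozzle S'); print(hsv[154:200:2,226:284:2,1]); print('V'); print(hsv[154:200:2,226:284:2,2])
for n in('w2','w6'):
    h=cv2.cvtColor(cv2.GaussianBlur(np.load(n+'.npy'),(3,3),0),cv2.COLOR_RGB2HSV)
    print(n,'S'); print(h[150:192:2,226:284:2,1]);
```

```text
t 23.0 tcp [0.4879 0.2152 0.2055] yaw_y 27.06 z [ 1.2e-03  2.0e-04 -1.0e+00] F [-0.4  0.6  0. ] gap 0.571 grip 0.0
pred barrel top [253.72543885 170.4643023 ] tube top [253.74605776 176.02955066]
nozzle S
[[ 71 129 132 131 131 131 131 129 128  84  11  12   0   6   6  11   5   6  11  11  57 123 131 126 123 133 126 129 142]
 [ 67 124 128 128 132 129 135 128 122  53   6   6  11   5   5   5   0  16   0   6  25 111 128 124 123 122 129 124 124]
 [ 63 126 129 124 129 131 129 131 112  36   6   5   8   7   3   6   3   4   8  14  11  89 124 131 124 129 126 133 136]
 [ 71 124 128 132 135 127 129 126 103  25   4   7   3   3   3   3   0   3   6   4  10  69 121 128 123 131 133 133 134]
 [ 73 126 128 126 135 129 134 128  93   4   3   6   3   6   3   6   3   0   6   3   4  36 121 136 128 124 128 126 131]
 [ 69 126 136 132 129 131 128 131  70   3   3   3   3   3   3   6   3   3   3   6   6  20 109 129 123 119 134 124 129]
 [ 68 124 129 131 129 132 132 124  47   6   3   3   3   0   0   0   4   3   6   6   6  12  85 129 134 131 131 131 124]
 [ 63 121 123 131 130 129 129 115  32   6   3   6   3   4   0 
[... 8892 characters left out ...]
 12   9  20  50  65  36   7   3   0   0   9   4   8   4   3   3  24  59  69  29  10  10   7  10  10  10]
 [ 12  10   9   9  10  10  17  35  53  33  10   3   3   3   3   7   3  10  39  52  36  17  12  12   7  10  10  10   7]
 [ 12   7   7   9  12  10  10  10  27  29  27  29  23  13  13  23  30  28  43  23  12  12   7  10  10  10  10   7  10]
 [ 10  10   7   9   7  12  10  12  12  12  15  28  30  27  25  29  31  20  15  10   5   7  10  10  10  12  10  10  12]
 [ 12   7  10  12  14  10  10  10   7   7  10  12  10  12  12  12  12  10  10  10   7  10  10  12  10  10   7   7   7]
 [ 10   7   7  10  10   7  10  10  10  12  10  10  10   7   7   7  12  10  10   7  10  10  10  12  10  12   9   2   2]]
```

Measured in pixels of the full picture:

| View | Centre | Other |
|---|---|---|
| Nozzle's barrel top, w7 | (255.6, 170.4) | 29 px for 28 mm |
| Mouth, w2 | (254.9, 171.0) | – |
| Finger midplane | 254.7 | – |

I'll shift 1.2 mm along the closing line and go down round the nozzle.

>>> {"op": "move_arm", "data": {
  "targets": [
    {"dx": 0.043,"dy": 0.022,"dz": -1,"rx": 0,"ry": 0,"rz": 0},
    {"dx": 0,"dy": 0,"dz": -1,"rx": 0,"ry": 0,"rz": 0},
    {"dx": 0,"dy": 0,"dz": -1,"rx": 0,"ry": 0,"rz": 0},
    {"dx": 0,"dy": 0,"dz": -1,"rx": 0,"ry": 0,"rz": 0},
    {"dx": 0,"dy": 0,"dz": -1,"rx": 0,"ry": 0,"rz": 0},
    {"dx": 0,"dy": 0,"dz": -0.8,"rx": 0,"ry": 0,"rz": 0},
    {"dx": 0,"dy": 0,"dz": -0.6,"rx": 0,"ry": 0,"rz": 0},
    {"dx": 0,"dy": 0,"dz": -0.5,"rx": 0,"ry": 0,"rz": 0},
    {"dx": 0,"dy": 0,"dz": -0.3,"rx": 0,"ry": 0,"rz": 0},
    {"dx": 0,"dy": 0,"dz": -0.14,"rx": 0,"ry": 0,"rz": 0}
  ]
}}

```text
t: 24.3
tcp_pos: [0.4887, 0.2161, 0.0212]
tool_rot: [0.522, 0.853, 0.0, 0.0]
force: [0.1, -0.5, -0.3]
finger_gap: 0.571
gripper_force: 0.0
```

>>> {"op": "move_arm", "data": {
  "targets": [
    {"dx": 0,"dy": 0,"dz": 0,"rx": 0,"ry": 0,"rz": 0},
    {"dx": 0,"dy": 0,"dz": 0,"rx": 0,"ry": 0,"rz": 0},
    {"dx": 0,"dy": 0,"dz": 0,"rx": 0,"ry": 0,"rz": 0},
    {"dx": 0,"dy": 0,"dz": 0,"rx": 0,"ry": 0,"rz": 0},
    {"dx": 0,"dy": 0,"dz": 0,"rx": 0,"ry": 0,"rz": 0},
    {"dx": 0,"dy": 0,"dz": 0,"rx": 0,"ry": 0,"rz": 0},
    {"dx": 0,"dy": 0,"dz": 0,"rx": 0,"ry": 0,"rz": 0},
    {"dx": 0,"dy": 0,"dz": 0,"rx": 0,"ry": 0,"rz": 0},
    {"dx": 0,"dy": 0,"dz": 0,"rx": 0,"ry": 0,"rz": 0},
    {"dx": 0,"dy": 0,"dz": 0,"rx": 0,"ry": 0,"rz": 0}
  ],
  "claw": 15,
  "newtons": 50
}}

```text
t: 25.55
tcp_pos: [0.4889, 0.2161, 0.0218]
tool_rot: [0.522, 0.853, 0.0, 0.0]
force: [0.1, 0.1, 5.4]
finger_gap: 0.31
gripper_force: 49.7
```

Gripped (gap 0.31 of the stroke, 50 N). Lift straight out, carry over to the coupling axis at TCP (0.4752, -0.1597).

>>> {"op": "move_arm", "data": {
  "targets": [
    {"dx": 0,"dy": 0,"dz": 0.5,"rx": 0,"ry": 0,"rz": 0},
    {"dx": 0,"dy": 0,"dz": 1,"rx": 0,"ry": 0,"rz": 0},
    {"dx": 0,"dy": 0,"dz": 1,"rx": 0,"ry": 0,"rz": 0},
    {"dx": 0,"dy": -0.5,"dz": 1,"rx": 0,"ry": 0,"rz": 0},
    {"dx": 0,"dy": -1,"dz": 1,"rx": 0,"ry": 0,"rz": 0},
    {"dx": 0,"dy": -1,"dz": 1,"rx": 0,"ry": 0,"rz": 0},
    {"dx": 0,"dy": -1,"dz": 1,"rx": 0,"ry": 0,"rz": 0},
    {"dx": 0,"dy": -1,"dz": 1,"rx": 0,"ry": 0,"rz": 0},
    {"dx": 0,"dy": -1,"dz": 1,"rx": 0,"ry": 0,"rz": 0},
    {"dx": 0,"dy": -1,"dz": 0.3,"rx": 0,"ry": 0,"rz": 0}
  ]
}}

```text
t: 26.8
tcp_pos: [0.4888, 0.0528, 0.2431]
tool_rot: [0.522, 0.853, 0.0, 0.001]
force: [0.1, 0.4, -2.1]
finger_gap: 0.309
gripper_force: 49.7
```

>>> {"op": "move_arm", "data": {
  "targets": [
    {"dx": -0.07,"dy": -1,"dz": 0,"rx": 0,"ry": 0,"rz": 0},
    {"dx": -0.07,"dy": -1,"dz": 0,"rx": 0,"ry": 0,"rz": 0},
    {"dx": -0.07,"dy": -1,"dz": 0,"rx": 0,"ry": 0,"rz": 0},
    {"dx": -0.07,"dy": -1,"dz": 0,"rx": 0,"ry": 0,"rz": 0},
    {"dx": -0.07,"dy": -1,"dz": 0,"rx": 0,"ry": 0,"rz": 0},
    {"dx": -0.07,"dy": -1,"dz": 0,"rx": 0,"ry": 0,"rz": 0},
    {"dx": -0.07,"dy": -1,"dz": 0,"rx": 0,"ry": 0,"rz": 0},
    {"dx": -0.06,"dy": -0.9,"dz": 0,"rx": 0,"ry": 0,"rz": 0},
    {"dx": 0,"dy": -0.5,"dz": 0,"rx": 0,"ry": 0,"rz": 0},
    {"dx": 0,"dy": -0.13,"dz": 0,"rx": 0,"ry": 0,"rz": 0}
  ]
}}

```text
t: 28.05
tcp_pos: [0.4745, -0.1599, 0.2414]
tool_rot: [0.522, 0.853, 0.0, -0.0]
force: [0.1, -0.1, -2.0]
finger_gap: 0.31
gripper_force: 49.7
```

Run:
```python
from look import *
state(); m,a=wrist('w8'); s=cams.snapshot('scene'); t=cams.snapshot('top'); np.save('s8.npy',s); np.save('t8.npy',t)
m2=json.load(open('w8.json'))
print('mouth pred',proj(m,[.4757,-.159,.1837]))
def c(im,x,y,w,h,f,g=1.6): return np.clip(cv2.resize(im[y:y+h,x:x+w],None,fx=f,fy=f,interpolation=cv2.INTER_CUBIC)*g,0,255).astype(np.uint8)
o=np.vstack([np.hstack([c(a,195,140,120,90,400/120),c(t,330,200,80,60,5)]),np.hstack([c(s,80,150,120,90,400/120),c(a,215,120,80,60,5,2.2)])])
cv2.imwrite('pics/m8.png',o[:,:,::-1])
```

```text
t 28.05 tcp [ 0.4745 -0.1599  0.2414] yaw_y 27.04 z [-5.e-04  6.e-04 -1.e+00] F [ 0.1 -0.1 -2. ] gap 0.31 grip 49.708194863051176
mouth pred [255.29646012 190.57450292]
```

View pics/m8.png

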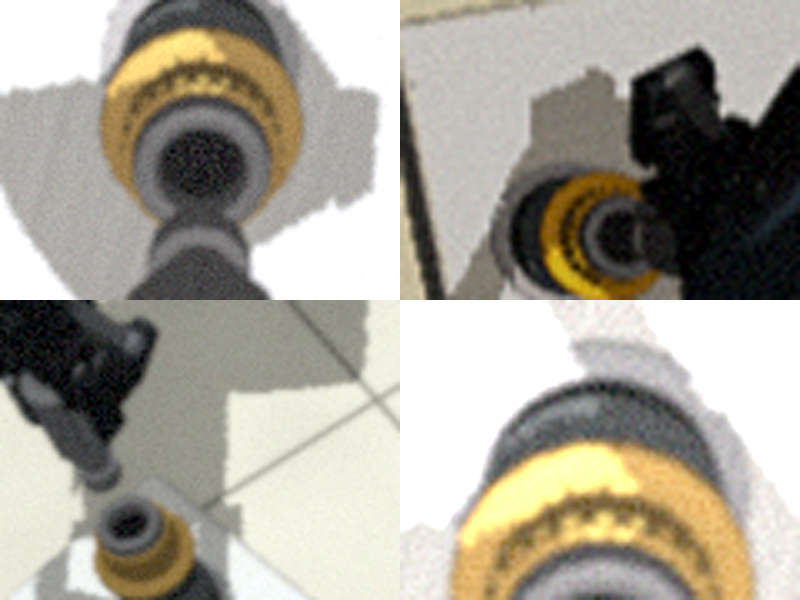

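The last picture shows the nozzle hanging true. In the upper-left tile its plug (200,240) is in line below the mouth (202,160), with the sleeve still back. The mouth lies about 0.7 mm further along the closing line, so I correct that and go down to the mouth.

>>> {"op": "move_arm", "data": {
  "targets": [
    {"dx": 0.025,"dy": 0.012,"dz": -0.5,"rx": 0,"ry": 0,"rz": 0},
    {"dx": 0,"dy": 0,"dz": -0.5,"rx": 0,"ry": 0,"rz": 0},
    {"dx": 0,"dy": 0,"dz": -0.4,"rx": 0,"ry": 0,"rz": 0},
    {"dx": 0,"dy": 0,"dz": -0.06,"rx": 0,"ry": 0,"rz": 0},
    {"dx": 0,"dy": 0,"dz": -0.06,"rx": 0,"ry": 0,"rz": 0},
    {"dx": 0,"dy": 0,"dz": -0.06,"rx": 0,"ry": 0,"rz": 0},
    {"dx": 0,"dy": 0,"dz": -0.06,"rx": 0,"ry": 0,"rz": 0},
    {"dx": 0,"dy": 0,"dz": -0.06,"rx": 0,"ry": 0,"rz": 0},
    {"dx": 0,"dy": 0,"dz": 0,"rx": 0,"ry": 0,"rz": 0},
    {"dx": 0,"dy": 0,"dz": 0,"rx": 0,"ry": 0,"rz": 0}
  ]
}}

```text
t: 29.45
tcp_pos: [0.4755, -0.1594, 0.199]
tool_rot: [0.522, 0.853, 0.0, 0.0]
force: [-0.2, -0.3, -2.4]
finger_gap: 0.314
gripper_force: 49.7
```

>>> {"op": "move_arm", "data": {
  "targets": [
    {"dx": 0,"dy": 0,"dz": -0.015,"rx": 0,"ry": 0,"rz": 0},
    {"dx": 0,"dy": 0,"dz": -0.015,"rx": 0,"ry": 0,"rz": 0},
    {"dx": 0,"dy": 0,"dz": -0.015,"rx": 0,"ry": 0,"rz": 0},
    {"dx": 0,"dy": 0,"dz": -0.015,"rx": 0,"ry": 0,"rz": 0},
    {"dx": 0,"dy": 0,"dz": 0,"rx": 0,"ry": 0,"rz": 0},
    {"dx": 0,"dy": 0,"dz": 0,"rx": 0,"ry": 0,"rz": 0},
    {"dx": 0,"dy": 0,"dz": 0,"rx": 0,"ry": 0,"rz": 0},
    {"dx": 0,"dy": 0,"dz": 0,"rx": 0,"ry": 0,"rz": 0},
    {"dx": 0,"dy": 0,"dz": 0,"rx": 0,"ry": 0,"rz": 0},
    {"dx": 0,"dy": 0,"dz": 0,"rx": 0,"ry": 0,"rz": 0}
  ]
}}

```text
t: 30.7
tcp_pos: [0.4754, -0.1594, 0.1975]
tool_rot: [0.522, 0.853, -0.0, -0.0]
force: [-0.4, -0.1, -2.1]
finger_gap: 0.311
gripper_force: 49.7
```

>>> {"op": "move_arm", "data": {
  "targets": [
    {"dx": 0,"dy": 0,"dz": -0.015,"rx": 0,"ry": 0,"rz": 0},
    {"dx": 0,"dy": 0,"dz": -0.015,"rx": 0,"ry": 0,"rz": 0},
    {"dx": 0,"dy": 0,"dz": -0.015,"rx": 0,"ry": 0,"rz": 0},
    {"dx": 0,"dy": 0,"dz": -0.005,"rx": 0,"ry": 0,"rz": 0},
    {"dx": 0,"dy": 0,"dz": 0,"rx": 0,"ry": 0,"rz": 0},
    {"dx": 0,"dy": 0,"dz": 0,"rx": 0,"ry": 0,"rz": 0},
    {"dx": 0,"dy": 0,"dz": 0,"rx": 0,"ry": 0,"rz": 0},
    {"dx": 0,"dy": 0,"dz": 0,"rx": 0,"ry": 0,"rz": 0},
    {"dx": 0,"dy": 0,"dz": 0,"rx": 0,"ry": 0,"rz": 0},
    {"dx": 0,"dy": 0,"dz": 0,"rx": 0,"ry": 0,"rz": 0}
  ]
}}

```text
t: 31.95
tcp_pos: [0.4755, -0.1594, 0.1962]
tool_rot: [0.522, 0.853, 0.0, 0.0]
force: [-0.3, 0.1, -2.1]
finger_gap: 0.319
gripper_force: 49.7
```

>>> {"op": "move_arm", "data": {
  "targets": [
    {"dx": 0,"dy": 0,"dz": -0.015,"rx": 0,"ry": 0,"rz": 0},
    {"dx": 0,"dy": 0,"dz": -0.015,"rx": 0,"ry": 0,"rz": 0},
    {"dx": 0,"dy": 0,"dz": -0.015,"rx": 0,"ry": 0,"rz": 0},
    {"dx": 0,"dy": 0,"dz": -0.015,"rx": 0,"ry": 0,"rz": 0},
    {"dx": 0,"dy": 0,"dz": 0,"rx": 0,"ry": 0,"rz": 0},
    {"dx": 0,"dy": 0,"dz": 0,"rx": 0,"ry": 0,"rz": 0},
    {"dx": 0,"dy": 0,"dz": 0,"rx": 0,"ry": 0,"rz": 0},
    {"dx": 0,"dy": 0,"dz": 0,"rx": 0,"ry": 0,"rz": 0},
    {"dx": 0,"dy": 0,"dz": 0,"rx": 0,"ry": 0,"rz": 0},
    {"dx": 0,"dy": 0,"dz": 0,"rx": 0,"ry": 0,"rz": 0}
  ]
}}

```text
t: 33.2
tcp_pos: [0.4755, -0.1594, 0.1947]
tool_rot: [0.522, 0.853, 0.0, 0.0]
force: [-0.4, 0.9, -1.5]
finger_gap: 0.315
gripper_force: 49.7
```

>>> {"op": "move_arm", "data": {
  "targets": [
    {"dx": 0,"dy": 0,"dz": -0.015,"rx": 0,"ry": 0,"rz": 0},
    {"dx": 0,"dy": 0,"dz": -0.015,"rx": 0,"ry": 0,"rz": 0},
    {"dx": 0,"dy": 0,"dz": -0.015,"rx": 0,"ry": 0,"rz": 0},
    {"dx": 0,"dy": 0,"dz": -0.015,"rx": 0,"ry": 0,"rz": 0},
    {"dx": 0,"dy": 0,"dz": -0.015,"rx": 0,"ry": 0,"rz": 0},
    {"dx": 0,"dy": 0,"dz": 0,"rx": 0,"ry": 0,"rz": 0},
    {"dx": 0,"dy": 0,"dz": 0,"rx": 0,"ry": 0,"rz": 0},
    {"dx": 0,"dy": 0,"dz": 0,"rx": 0,"ry": 0,"rz": 0},
    {"dx": 0,"dy": 0,"dz": 0,"rx": 0,"ry": 0,"rz": 0},
    {"dx": 0,"dy": 0,"dz": 0,"rx": 0,"ry": 0,"rz": 0}
  ]
}}

```text
t: 34.45
tcp_pos: [0.4755, -0.1594, 0.1928]
tool_rot: [0.522, 0.853, 0.0, 0.0]
force: [0.4, 0.1, -1.3]
finger_gap: 0.315
gripper_force: 49.7
```

Inside the mouth with no side force. Pushing on.

>>> {"op": "move_arm", "data": {
  "targets": [
    {"dx": 0,"dy": 0,"dz": -0.03,"rx": 0,"ry": 0,"rz": 0},
    {"dx": 0,"dy": 0,"dz": -0.03,"rx": 0,"ry": 0,"rz": 0},
    {"dx": 0,"dy": 0,"dz": -0.03,"rx": 0,"ry": 0,"rz": 0},
    {"dx": 0,"dy": 0,"dz": -0.03,"rx": 0,"ry": 0,"rz": 0},
    {"dx": 0,"dy": 0,"dz": -0.03,"rx": 0,"ry": 0,"rz": 0},
    {"dx": 0,"dy": 0,"dz": -0.03,"rx": 0,"ry": 0,"rz": 0},
    {"dx": 0,"dy": 0,"dz": 0,"rx": 0,"ry": 0,"rz": 0},
    {"dx": 0,"dy": 0,"dz": 0,"rx": 0,"ry": 0,"rz": 0},
    {"dx": 0,"dy": 0,"dz": 0,"rx": 0,"ry": 0,"rz": 0},
    {"dx": 0,"dy": 0,"dz": 0,"rx": 0,"ry": 0,"rz": 0}
  ]
}}

```text
t: 35.7
tcp_pos: [0.4755, -0.1594, 0.1884]
tool_rot: [0.522, 0.853, -0.0, 0.0]
force: [-0.3, 0.1, 0.4]
finger_gap: 0.311
gripper_force: 50.0
```

>>> {"op": "move_arm", "data": {
  "targets": [
    {"dx": 0,"dy": 0,"dz": -0.03,"rx": 0,"ry": 0,"rz": 0},
    {"dx": 0,"dy": 0,"dz": -0.03,"rx": 0,"ry": 0,"rz": 0},
    {"dx": 0,"dy": 0,"dz": -0.03,"rx": 0,"ry": 0,"rz": 0},
    {"dx": 0,"dy": 0,"dz": -0.03,"rx": 0,"ry": 0,"rz": 0},
    {"dx": 0,"dy": 0,"dz": -0.03,"rx": 0,"ry": 0,"rz": 0},
    {"dx": 0,"dy": 0,"dz": -0.03,"rx": 0,"ry": 0,"rz": 0},
    {"dx": 0,"dy": 0,"dz": -0.03,"rx": 0,"ry": 0,"rz": 0},
    {"dx": 0,"dy": 0,"dz": 0,"rx": 0,"ry": 0,"rz": 0},
    {"dx": 0,"dy": 0,"dz": 0,"rx": 0,"ry": 0,"rz": 0},
    {"dx": 0,"dy": 0,"dz": 0,"rx": 0,"ry": 0,"rz": 0}
  ]
}}

```text
t: 36.95
tcp_pos: [0.4754, -0.1594, 0.183]
tool_rot: [0.522, 0.853, -0.0, -0.0]
force: [-0.7, 0.4, -0.7]
finger_gap: 0.313
gripper_force: 50.0
```

>>> {"op": "move_arm", "data": {
  "targets": [
    {"dx": 0,"dy": 0,"dz": -0.03,"rx": 0,"ry": 0,"rz": 0},
    {"dx": 0,"dy": 0,"dz": -0.03,"rx": 0,"ry": 0,"rz": 0},
    {"dx": 0,"dy": 0,"dz": -0.03,"rx": 0,"ry": 0,"rz": 0},
    {"dx": 0,"dy": 0,"dz": -0.03,"rx": 0,"ry": 0,"rz": 0},
    {"dx": 0,"dy": 0,"dz": -0.03,"rx": 0,"ry": 0,"rz": 0},
    {"dx": 0,"dy": 0,"dz": -0.03,"rx": 0,"ry": 0,"rz": 0},
    {"dx": 0,"dy": 0,"dz": -0.03,"rx": 0,"ry": 0,"rz": 0},
    {"dx": 0,"dy": 0,"dz": 0,"rx": 0,"ry": 0,"rz": 0},
    {"dx": 0,"dy": 0,"dz": 0,"rx": 0,"ry": 0,"rz": 0},
    {"dx": 0,"dy": 0,"dz": 0,"rx": 0,"ry": 0,"rz": 0}
  ]
}}

```text
t: 38.2
tcp_pos: [0.4753, -0.1595, 0.1778]
tool_rot: [0.522, 0.853, -0.0, -0.0]
force: [-2.6, -1.1, 1.8]
finger_gap: 0.316
gripper_force: 50.1
```

>>> {"op": "move_arm", "data": {
  "targets": [
    {"dx": -0.012,"dy": -0.006,"dz": -0.02,"rx": 0,"ry": 0,"rz": 0},
    {"dx": 0,"dy": 0,"dz": -0.03,"rx": 0,"ry": 0,"rz": 0},
    {"dx": 0,"dy": 0,"dz": -0.03,"rx": 0,"ry": 0,"rz": 0},
    {"dx": 0,"dy": 0,"dz": -0.03,"rx": 0,"ry": 0,"rz": 0},
    {"dx": 0,"dy": 0,"dz": -0.03,"rx": 0,"ry": 0,"rz": 0},
    {"dx": 0,"dy": 0,"dz": -0.03,"rx": 0,"ry": 0,"rz": 0},
    {"dx": 0,"dy": 0,"dz": -0.03,"rx": 0,"ry": 0,"rz": 0},
    {"dx": 0,"dy": 0,"dz": -0.03,"rx": 0,"ry": 0,"rz": 0},
    {"dx": 0,"dy": 0,"dz": 0,"rx": 0,"ry": 0,"rz": 0},
    {"dx": 0,"dy": 0,"dz": 0,"rx": 0,"ry": 0,"rz": 0}
  ]
}}

```text
t: 39.45
tcp_pos: [0.4753, -0.1595, 0.172]
tool_rot: [0.522, 0.853, 0.0, 0.0]
force: [-1.4, -0.4, 2.6]
finger_gap: 0.311
gripper_force: 50.1
```

>>> {"op": "move_arm", "data": {
  "targets": [
    {"dx": -0.006,"dy": -0.003,"dz": -0.03,"rx": 0,"ry": 0,"rz": 0},
    {"dx": 0,"dy": 0,"dz": -0.03,"rx": 0,"ry": 0,"rz": 0},
    {"dx": 0,"dy": 0,"dz": -0.03,"rx": 0,"ry": 0,"rz": 0},
    {"dx": 0,"dy": 0,"dz": -0.03,"rx": 0,"ry": 0,"rz": 0},
    {"dx": 0,"dy": 0,"dz": -0.03,"rx": 0,"ry": 0,"rz": 0},
    {"dx": 0,"dy": 0,"dz": -0.03,"rx": 0,"ry": 0,"rz": 0},
    {"dx": 0,"dy": 0,"dz": 0,"rx": 0,"ry": 0,"rz": 0},
    {"dx": 0,"dy": 0,"dz": 0,"rx": 0,"ry": 0,"rz": 0},
    {"dx": 0,"dy": 0,"dz": 0,"rx": 0,"ry": 0,"rz": 0},
    {"dx": 0,"dy": 0,"dz": 0,"rx": 0,"ry": 0,"rz": 0}
  ]
}}

```text
t: 40.7
tcp_pos: [0.4751, -0.1596, 0.1675]
tool_rot: [0.522, 0.853, 0.0, 0.0]
force: [1.9, 0.3, 1.8]
finger_gap: 0.315
gripper_force: 50.1
```

>>> {"op": "move_arm", "data": {
  "targets": [
    {"dx": 0,"dy": 0,"dz": -0.02,"rx": 0,"ry": 0,"rz": 0},
    {"dx": 0,"dy": 0,"dz": -0.02,"rx": 0,"ry": 0,"rz": 0},
    {"dx": 0,"dy": 0,"dz": -0.02,"rx": 0,"ry": 0,"rz": 0},
    {"dx": 0,"dy": 0,"dz": 0,"rx": 0,"ry": 0,"rz": 0},
    {"dx": 0,"dy": 0,"dz": 0,"rx": 0,"ry": 0,"rz": 0},
    {"dx": 0,"dy": 0,"dz": 0,"rx": 0,"ry": 0,"rz": 0},
    {"dx": 0,"dy": 0,"dz": 0,"rx": 0,"ry": 0,"rz": 0},
    {"dx": 0,"dy": 0,"dz": 0,"rx": 0,"ry": 0,"rz": 0},
    {"dx": 0,"dy": 0,"dz": 0,"rx": 0,"ry": 0,"rz": 0},
    {"dx": 0,"dy": 0,"dz": 0,"rx": 0,"ry": 0,"rz": 0}
  ]
}}

```text
t: 41.95
tcp_pos: [0.4751, -0.1596, 0.1661]
tool_rot: [0.522, 0.853, 0.0, 0.0]
force: [2.1, -0.6, 2.4]
finger_gap: 0.313
gripper_force: 50.2
```

>>> {"op": "move_arm", "data": {
  "targets": [
    {"dx": 0.006,"dy": 0,"dz": -0.02,"rx": 0,"ry": 0,"rz": 0},
    {"dx": 0,"dy": 0,"dz": -0.02,"rx": 0,"ry": 0,"rz": 0},
    {"dx": 0,"dy": 0,"dz": -0.02,"rx": 0,"ry": 0,"rz": 0},
    {"dx": 0,"dy": 0,"dz": 0,"rx": 0,"ry": 0,"rz": 0},
    {"dx": 0,"dy": 0,"dz": 0,"rx": 0,"ry": 0,"rz": 0},
    {"dx": 0,"dy": 0,"dz": 0,"rx": 0,"ry": 0,"rz": 0},
    {"dx": 0,"dy": 0,"dz": 0,"rx": 0,"ry": 0,"rz": 0},
    {"dx": 0,"dy": 0,"dz": 0,"rx": 0,"ry": 0,"rz": 0},
    {"dx": 0,"dy": 0,"dz": 0,"rx": 0,"ry": 0,"rz": 0},
    {"dx": 0,"dy": 0,"dz": 0,"rx": 0,"ry": 0,"rz": 0}
  ]
}}

```text
t: 43.2
tcp_pos: [0.4748, -0.1594, 0.1645]
tool_rot: [0.522, 0.853, -0.0, -0.0]
force: [-0.5, -0.9, -0.5]
finger_gap: 0.313
gripper_force: 49.9
```

>>> {"op": "move_arm", "data": {
  "targets": [
    {"dx": 0,"dy": 0,"dz": -0.02,"rx": 0,"ry": 0,"rz": 0},
    {"dx": 0,"dy": 0,"dz": -0.02,"rx": 0,"ry": 0,"rz": 0},
    {"dx": 0,"dy": 0,"dz": 0,"rx": 0,"ry": 0,"rz": 0},
    {"dx": 0,"dy": 0,"dz": 0,"rx": 0,"ry": 0,"rz": 0},
    {"dx": 0,"dy": 0,"dz": 0,"rx": 0,"ry": 0,"rz": 0},
    {"dx": 0,"dy": 0,"dz": 0,"rx": 0,"ry": 0,"rz": 0},
    {"dx": 0,"dy": 0,"dz": 0,"rx": 0,"ry": 0,"rz": 0},
    {"dx": 0,"dy": 0,"dz": 0,"rx": 0,"ry": 0,"rz": 0},
    {"dx": 0,"dy": 0,"dz": 0,"rx": 0,"ry": 0,"rz": 0},
    {"dx": 0,"dy": 0,"dz": 0,"rx": 0,"ry": 0,"rz": 0}
  ]
}}

```text
t: 44.45
tcp_pos: [0.4752, -0.1596, 0.1636]
tool_rot: [0.522, 0.853, 0.0, 0.0]
force: [-0.7, 1.0, 1.4]
finger_gap: 0.313
gripper_force: 50.0
```

>>> {"op": "move_arm", "data": {
  "targets": [
    {"dx": 0,"dy": 0,"dz": -0.02,"rx": 0,"ry": 0,"rz": 0},
    {"dx": 0,"dy": 0,"dz": -0.02,"rx": 0,"ry": 0,"rz": 0},
    {"dx": 0,"dy": 0,"dz": 0,"rx": 0,"ry": 0,"rz": 0},
    {"dx": 0,"dy": 0,"dz": 0,"rx": 0,"ry": 0,"rz": 0},
    {"dx": 0,"dy": 0,"dz": 0,"rx": 0,"ry": 0,"rz": 0},
    {"dx": 0,"dy": 0,"dz": 0,"rx": 0,"ry": 0,"rz": 0},
    {"dx": 0,"dy": 0,"dz": 0,"rx": 0,"ry": 0,"rz": 0},
    {"dx": 0,"dy": 0,"dz": 0,"rx": 0,"ry": 0,"rz": 0},
    {"dx": 0,"dy": 0,"dz": 0,"rx": 0,"ry": 0,"rz": 0},
    {"dx": 0,"dy": 0,"dz": 0,"rx": 0,"ry": 0,"rz": 0}
  ]
}}

```text
t: 45.7
tcp_pos: [0.4752, -0.1596, 0.1626]
tool_rot: [0.522, 0.853, 0.0, 0.0]
force: [0.6, 0.9, 0.9]
finger_gap: 0.312
gripper_force: 50.1
```

>>> {"op": "move_arm", "data": {
  "targets": [
    {"dx": 0,"dy": 0,"dz": -0.02,"rx": 0,"ry": 0,"rz": 0},
    {"dx": 0,"dy": 0,"dz": -0.02,"rx": 0,"ry": 0,"rz": 0},
    {"dx": 0,"dy": 0,"dz": 0,"rx": 0,"ry": 0,"rz": 0},
    {"dx": 0,"dy": 0,"dz": 0,"rx": 0,"ry": 0,"rz": 0},
    {"dx": 0,"dy": 0,"dz": 0,"rx": 0,"ry": 0,"rz": 0},
    {"dx": 0,"dy": 0,"dz": 0,"rx": 0,"ry": 0,"rz": 0},
    {"dx": 0,"dy": 0,"dz": 0,"rx": 0,"ry": 0,"rz": 0},
    {"dx": 0,"dy": 0,"dz": 0,"rx": 0,"ry": 0,"rz": 0},
    {"dx": 0,"dy": 0,"dz": 0,"rx": 0,"ry": 0,"rz": 0},
    {"dx": 0,"dy": 0,"dz": 0,"rx": 0,"ry": 0,"rz": 0}
  ]
}}

```text
t: 46.95
tcp_pos: [0.4752, -0.1596, 0.1623]
tool_rot: [0.522, 0.853, -0.0, 0.0]
force: [-1.2, 1.2, 7.2]
finger_gap: 0.314
gripper_force: 50.7
```

Shoulder on the rim. A little more, then check whether the sleeve is up (numerically; the viewing allowance is used up).

>>> {"op": "move_arm", "data": {
  "targets": [
    {"dx": 0,"dy": 0,"dz": -0.015,"rx": 0,"ry": 0,"rz": 0},
    {"dx": 0,"dy": 0,"dz": -0.015,"rx": 0,"ry": 0,"rz": 0},
    {"dx": 0,"dy": 0,"dz": 0,"rx": 0,"ry": 0,"rz": 0},
    {"dx": 0,"dy": 0,"dz": 0,"rx": 0,"ry": 0,"rz": 0},
    {"dx": 0,"dy": 0,"dz": 0,"rx": 0,"ry": 0,"rz": 0},
    {"dx": 0,"dy": 0,"dz": 0,"rx": 0,"ry": 0,"rz": 0},
    {"dx": 0,"dy": 0,"dz": 0,"rx": 0,"ry": 0,"rz": 0},
    {"dx": 0,"dy": 0,"dz": 0,"rx": 0,"ry": 0,"rz": 0},
    {"dx": 0,"dy": 0,"dz": 0,"rx": 0,"ry": 0,"rz": 0},
    {"dx": 0,"dy": 0,"dz": 0,"rx": 0,"ry": 0,"rz": 0}
  ]
}}

```text
t: 48.2
tcp_pos: [0.4753, -0.1596, 0.1621]
tool_rot: [0.522, 0.853, -0.0, 0.0]
force: [-1.6, 2.3, 10.2]
finger_gap: 0.312
gripper_force: 51.0
```

```bash
cat > br.py <<'E'
from look import *
def brass(s):
    h=cv2.cvtColor(cv2.GaussianBlur(s,(3,3),0),cv2.COLOR_RGB2HSV)[195:260,80:150]
    k=((h[...,1]>70)&(h[...,0]>10)&(h[...,0]<32)).astype(np.uint8)
    n,l,st,_=cv2.connectedComponentsWithStats(k); i=1+np.argmax(st[1:,4]); ys,xs=np.where(l==i)
    return 'top',ys.min()+195,'bottom',ys.max()+195,'x',xs.min()+80,xs.max()+80,'n',len(ys),'cen',(xs.mean()+80).round(1),(ys.mean()+195).round(1)
E
python3 - <<'E'
from br import *
state(); s=cams.snapshot('scene'); np.save('s9.npy',s)
for n in('scene','s6','s8','s9'): print(n,*brass(np.load(n+'.npy')))
E
```

```text
t 48.2 tcp [ 0.4753 -0.1596  0.1621] yaw_y 27.11 z [ 6.e-04 -5.e-04 -1.e+00] F [-1.6  2.3 10.2] gap 0.312 grip 51.030969489365816
scene top 211 bottom 238 x 107 137 n 474 cen 123.5 227.1
s6 top 212 bottom 240 x 109 138 n 470 cen 125.0 228.9
s8 top 213 bottom 240 x 109 138 n 470 cen 124.9 228.9
s9 top 212 bottom 238 x 107 137 n 473 cen 123.7 227.1
```

The brass has returned to its forward position in the scene picture: centroid (123.7, 227.1), against (123.5, 227.1) at the start and (125.0, 228.9) when back. Locked. Letting go and rising.

>>> {"op": "move_arm", "data": {
  "targets": [
    {"dx": 0,"dy": 0,"dz": 0.02,"rx": 0,"ry": 0,"rz": 0},
    {"dx": 0,"dy": 0,"dz": 0.02,"rx": 0,"ry": 0,"rz": 0},
    {"dx": 0,"dy": 0,"dz": 0,"rx": 0,"ry": 0,"rz": 0},
    {"dx": 0,"dy": 0,"dz": 0,"rx": 0,"ry": 0,"rz": 0},
    {"dx": 0,"dy": 0,"dz": 0,"rx": 0,"ry": 0,"rz": 0},
    {"dx": 0,"dy": 0,"dz": 0,"rx": 0,"ry": 0,"rz": 0},
    {"dx": 0,"dy": 0,"dz": 0,"rx": 0,"ry": 0,"rz": 0},
    {"dx": 0,"dy": 0,"dz": 0,"rx": 0,"ry": 0,"rz": 0},
    {"dx": 0,"dy": 0,"dz": 0,"rx": 0,"ry": 0,"rz": 0},
    {"dx": 0,"dy": 0,"dz": 0,"rx": 0,"ry": 0,"rz": 0}
  ],
  "claw": 60
}}

```text
t: 49.5
tcp_pos: [0.4752, -0.1596, 0.1618]
tool_rot: [0.522, 0.853, -0.0, 0.0]
force: [0.6, 0.4, 0.2]
finger_gap: 0.602
gripper_force: 0.0
```

>>> {"op": "move_arm", "data": {
  "targets": [
    {"dx": 0,"dy": 0,"dz": 0.3,"rx": 0,"ry": 0,"rz": 0},
    {"dx": 0,"dy": 0,"dz": 0.6,"rx": 0,"ry": 0,"rz": 0},
    {"dx": 0,"dy": 0,"dz": 1,"rx": 0,"ry": 0,"rz": 0},
    {"dx": 0,"dy": 0,"dz": 1,"rx": 0,"ry": 0,"rz": 0},
    {"dx": 0,"dy": 0,"dz": 1,"rx": 0,"ry": 0,"rz": 0},
    {"dx": 0,"dy": 0,"dz": 1,"rx": 0,"ry": 0,"rz": 0},
    {"dx": 0,"dy": 0,"dz": 0.6,"rx": 0,"ry": 0,"rz": 0},
    {"dx": 0,"dy": 0,"dz": 0.3,"rx": 0,"ry": 0,"rz": 0},
    {"dx": 0,"dy": 0,"dz": 0,"rx": 0,"ry": 0,"rz": 0},
    {"dx": 0,"dy": 0,"dz": 0,"rx": 0,"ry": 0,"rz": 0}
  ]
}}

```text
t: 50.75
tcp_pos: [0.4747, -0.1593, 0.3061]
tool_rot: [0.522, 0.853, -0.0, -0.001]
force: [-0.3, -0.5, -0.1]
finger_gap: 0.597
gripper_force: 0.0
```

Run:
```python
from br import *
state(); s=cams.snapshot('scene'); np.save('s10.npy',s)
for n in('scene','s6','s9','s10'): print(n,*brass(np.load(n+'.npy')))
# nozzle barrel top expected at mouth+50 mm: pixel and grey profile down the axis
ax=[proj(M['scene'],[.4755,-.1592,z]) for z in(.183,.208,.233,.251)]; print(np.round(ax,1).tolist())
g=cv2.cvtColor(s,cv2.COLOR_RGB2GRAY); g0=cv2.cvtColor(np.load('scene.npy'),cv2.COLOR_RGB2GRAY)
for z in(.19,.2,.21,.22,.23,.24,.25):
    u,v=np.round(proj(M['scene'],[.4755,-.1592,z])).astype(int); print(z,g[v-1:v+2,u-10:u+11:2].mean(0).round().astype(int))
```

```text
t 50.75 tcp [ 0.4747 -0.1593  0.3061] yaw_y 27.1 z [-1.3e-03  8.0e-04 -1.0e+00] F [-0.3 -0.5 -0.1] gap 0.597 grip 0.0
scene top 211 bottom 238 x 107 137 n 474 cen 123.5 227.1
s6 top 212 bottom 240 x 109 138 n 470 cen 125.0 228.9
s9 top 212 bottom 238 x 107 137 n 473 cen 123.7 227.1
s10 top 208 bottom 238 x 108 137 n 467 cen 124.0 226.6
[[118.8, 216.2], [114.9, 209.0], [110.9, 201.3], [107.8, 195.5]]
0.19 [56 44 43 43 41 37 43 41 38 56 60]
0.2 [68 42 40 40 39 40 41 40 40 55 79]
0.21 [ 73  53  51  49  41  43  40  39  39  79 102]
0.22 [84 70 70 67 67 65 57 38 41 57 92]
0.23 [121  73  67  57  48  51  67  69  60  50  83]
0.24 [137  88  67  50  44  44  49  67  69  71  88]
0.25 [146 137  97  74  65  54  52  64  70  77  88]
```

The nozzle stands in the coupling, with its barrel-top disc at the expected height of about 0.233. The sleeve is forward and the gripper is clear.

```bash
python3 -c "
from station import order
print(order.sign_off())"
```

```text
the job is handed in; nothing more can be done
None
```

The nozzle is fully home in the coupling with the sleeve sprung up over it; I let go and handed the job in at about 51 s, with end-of-move readings on the coupling no higher than about 12 N. The lock was judged from the sleeve's position in the camera picture, not by a tug.

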